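# Touch off a tilted microscope stage and hold the sample slide flush on it

## Robot

A 6-joint arm with a two-finger parallel gripper is mounted at the origin on the work surface. World frame = base frame: x ahead of the robot, y to its left, z up, the work surface at z = 0. Lengths are in mm, angles in rad, forces in N, time in s.
With the tool pointing down it reaches from about 425 to 950 mm from the base axis. Payload 14.7 kg.
Tool frame: the origin (TCP) lies between the finger pads; the fingertips stand 8 mm ahead of it and the grasp point (between the pads) lies 11 mm behind it; z points along the fingers, y is the line along which they close (so a half turn about z gives the same grasp; the last joint's range is limited). The gripper opens to 85 mm and grips with 20 to 120 N. Pads are 22 mm wide; open, the fingers measure 114 mm over their backs; the gripper's body (76 mm by 85 mm) begins 54 mm behind the grasp point. The pads swing forward as they close: fully open they stand 13 mm farther back than shut.
Start: joints at [-1.378, 0.48, 1.596, -0, 1.065, -0.047], TCP at [154.397, -631.39, 239.297] pointing down, gripper open.
Joint ranges: [-2.75, 2.75], [-0.82, 2.05], [0.23, 2.67], [-1.56, 4.7], [0.09, 2.69], [-2.92, 2.92]. Speed limits (rad/s): [1.89, 1.89, 2.39, 3.01, 3.01, 3.01].

## Interface

Orientations are given as a rotation vector (axis times angle).
In Python, from bench import readout, grab_frame, manip gives the robot as it stands. The module is installed in compiled form; this text tells all that it offers.
- The arm moves only by the tool servo_tool, never from a script. Its argument "series" is a list of rows, each an object with "xyz": the shift along the tool's x, y, z in units of 25 mm (1.0 is 25 mm), a list of three; "twist": the turn about the tool's z in units of 8 degrees (1.0 is 8 degrees); "grip": the finger opening in mm, from 0 to 85.4. A call has 1 to 20 rows; each row shifts and turns the commanded pose from where the row before left it, along the tool's axes as they then stand; what a row does not reach is not made up. A row lasts 1/10 s, in which the tool goes at most 50 mm and 8.59 degrees, less where a joint would pass 70% of its speed; a pose out of reach is approached as far as the arm can. A call is refused whole if a number of a shift passes 1 or a number of a turn 1, either way. A call with a gripper value outside its range is refused whole. The fingers move at their own pace and stop on an object; "force" is the grip in N (left out, the last holds). Time passes only in rows, so rows that do not move let the fingers close. It gives the time, the measured TCP pose, the force, the opening and the grip force at its end, in the units of the state.
- readout.get_obs(): the state, without advancing time (a new reading comes with each control period).
- grab_frame(name): name is "side" or "top" or "wrist"; returns a dict with "frame" (480x640x3 uint8, red, green, blue), "fx", "fy", "cx", "cy" (pixels), "D" ([k1, k2, p1, p2, k3] as OpenCV has them; the pictures are not rectified), "extrinsics" (4x4, takes a point from camera to world coordinates). Camera axes: x right, y down, z forward; pixel columns grow to the right and rows downward; lengths in mm; the calibration is good to about 2 mm. A picture is of the moment at which its call begins. There is no depth.
- manip.finish_job(): hands the job in; it is judged then, once.
The state is a dict: "t": time; "qpos": joint angles; "dq": joint speeds; "tau": joint torques, N m; "tool_pos": TCP position; "tcp_rot": TCP orientation; "force": force on the tool from outside, world axes, zero at the start; "wrist_torque": the same for the moment, N m; "gripper_width": finger opening in mm; "grip_force": force on a finger pad.
Only numpy, scipy, OpenCV 4.12 (cv2) and the standard library are available. Lean on these libraries where they do the work, as an engineer would, in place of code of your own. Each camera call takes 0.05 s, during which the arm holds its last target. There are 200 camera calls.

## Task

Pick up the orange sample slide by its green fin and, with its red-tipped stylus, touch the blue dot at the low end of the sloped stage face and then the red dot at its high end. Then tilt the slide to match the slope, lay its whole underside flush on the middle of the face, lengthwise and square with it, and press it lightly so that the face gives a little on its springs. Finish while still gripping the slide and holding it pressed there, and leave the ring gauge, brass test piece and gauge block undisturbed.

Things in the scene. Friction and masses are not known exactly. Their poses are not given: they have to be found in the camera images.
- slide: Loose sample slide, about 0.15 kg, at first flat on the granite: orange plate 76 (x) x 44 (y) x 8 (z) mm, two white windows, green grip fin 30 (x) x 12 (y) x 32 (z) mm standing on its middle (fin top 40 mm above the underside). Origin: centre of the flat underside; z up along the fin, x lengthwise to the stylus.
- grip (a point): Where to grip the slide's fin, on the fin's middle line, 30 mm above the slide's underside; the fingers close along the slide's y. Axes as the slide.
- stylus: Stylus on the slide's front (+x) edge: 4 mm steel rod with a 6 mm red end ball. Origin: ball centre, 56 mm ahead (+x) of the slide's origin, 5 mm above the plane of its underside (2 mm clear of a face on which the slide lies flush). Axes as the slide. The ball meets the face before the plate does if the nose is 0.15 rad or more lower than parallel.
- stage_face: Sloped light-grey face plate of the stage, 120 (x, up the slope) x 80 (y, level) x 8 mm. Origin: centre of its upper surface; z its outward normal; x up the slope, roughly away from the robot. Sprung: can be pressed in along its normal by 8 mm, giving from about 2.6 N and taking 1 N more per mm, then hard. Its low edge is about 60 mm above the granite.
- stage_base: Cream base of the stage, 150 x 100 x 22 mm, fixed to the granite under the face; origin: centre of its underside, x level, under the up-slope line. The slope of the face over it is set anew each time, 0.15 to 0.42 rad from level, and does not yield to pushing.
- low_dot (a point): Centre of the blue dot (14 mm diameter) on the face's surface near its low end, 36 mm down the slope from the middle and 12 mm towards the face's +y. Axes as the face.
- high_dot (a point): Centre of the red dot (14 mm diameter) on the face's surface near its high end, 36 mm up the slope from the middle and 12 mm towards the face's -y. Axes as the face.
- ring_gauge: Bystander: loose steel ring, 56 mm outside diameter, 32 mm bore, 20 mm high. Origin: centre of its underside.
- test_piece: Bystander: loose brass turned piece, 48 mm foot diameter, 45 mm high. Origin: centre of its underside.
- gauge_block: Bystander: loose aluminium-grey block 30 x 35 x 40 mm high. Origin: centre of its underside.
Mind the look-alikes: they are no part of the job. Several things have the shape of the slide; the one meant has the colours described above.

How it is judged:
By the outcome, as a careful person would: the job done as asked, in the order asked, and still so for the second after the job is handed in, while the arm keeps its last pose, push and grip.
It also fails if it takes over 51 s, if anything falls off the work surface, if the arm or the gripper's body presses on something with over 40 N, if the wrist force passes 120 N, or if a joint passes its speed limit or range.

## Working session

There is one attempt and no reset: what is moved stays moved. The work goes in short steps, Python scripts to look and compute and a tool call to move; the robot and the scene stay as the last step left them, time stands still between calls to the robot, and variables do not carry over. Pictures are saved under pics/ and viewed, at most 10 in all, crops included, and the job is handed in when it is done.

Besides the shell and the picture viewer there is one more tool, called by a JSON object that holds its "op" and its "data". servo_tool: Moves the arm, as the interface text tells. Its arguments: {"type":"object","properties":{"series":{"type":"array"},"force":{"type":"number"}},"required":["series"]}

```bash
mkdir -p pics
cat > h.py <<'E'
import numpy as np, cv2
from scipy.spatial.transform import Rotation as R
from bench import readout, grab_frame, manip
def get(n,save=None):
    d=grab_frame(n); d['K']=np.array([[d['fx'],0,d['cx']],[0,d['fy'],d['cy']],[0,0,1.]]); d['D']=np.array(d['D'],float); d['T']=np.array(d['extrinsics'])
    if save: cv2.imwrite(save,d['frame'][:,:,::-1])
    return d
def ray(d,p):
    u=cv2.undistortPoints(np.array(p,float).reshape(-1,1,2),d['K'],d['D']).reshape(-1,2)
    v=np.c_[u,np.ones(len(u))]@d['T'][:3,:3].T
    return d['T'][:3,3],v/np.linalg.norm(v,axis=1)[:,None]
def plane(d,p,z):
    o,v=ray(d,p); return o+v*((z-o[2])/v[:,2])[:,None]
def tri(obs):  # list of (d,pixel)
    A=np.zeros((3,3));b=np.zeros(3);L=[]
    for d,p in obs:
        o,v=ray(d,[p]);P=np.eye(3)-np.outer(v[0],v[0]);A+=P;b+=P@o;L.append((o,P))
    x=np.linalg.solve(A,b); return x,[round(float(np.linalg.norm(P@(x-o))),1) for o,P in L]
def proj(d,X):
    Ti=np.linalg.inv(d['T']); return cv2.projectPoints(np.array(X,float).reshape(-1,1,3),cv2.Rodrigues(Ti[:3,:3])[0],Ti[:3,3],d['K'],d['D'])[0].reshape(-1,2)
def blobs(d,lo,hi,amin=30):
    h=cv2.cvtColor(d['frame'],cv2.COLOR_RGB2HSV); m=cv2.inRange(h,np.array(lo),np.array(hi))
    n,l,s,c=cv2.connectedComponentsWithStats(m); return [(c[i].round(1).tolist(),int(s[i,4]),s[i,:4].tolist(),(l==i).astype(np.uint8)) for i in range(1,n) if s[i,4]>=amin]
E
python3 - <<'E'
from h import *
a=get('side');b=get('top');w=get('wrist','pics/w0.png')
im=np.hstack([a['frame'],b['frame']])
cv2.imwrite('pics/side0.png',a['frame'][:,:,::-1]);cv2.imwrite('pics/top0.png',b['frame'][:,:,::-1])
for d in(a,b,w):print(d['fx'],d['D'].round(3),d['T'].round(2).tolist())
o=readout.get_obs();print(o)
E
```

```text
467.09001912569977 [0.025 0.    0.    0.    0.   ] [[0.99, -0.07, 0.09, 479.14], [-0.12, -0.63, 0.77, -913.54], [0.0, -0.77, -0.64, 819.56], [0.0, 0.0, 0.0, 1.0]]
576.1421333677127 [-0.036  0.     0.     0.     0.   ] [[0.02, -0.99, 0.15, 372.07], [-1.0, -0.02, -0.01, -16.11], [0.01, -0.15, -0.99, 1285.15], [0.0, 0.0, 0.0, 1.0]]
343.54982016227535 [-0.059  0.     0.     0.     0.   ] [[0.24, -0.93, -0.26, 220.21], [-0.97, -0.23, -0.06, -613.21], [-0.0, 0.27, -0.96, 373.88], [0.0, 0.0, 0.0, 1.0]]
{'t': 0.15, 'qpos': array([-1.37761923e+00,  4.80673761e-01,  1.59672138e+00, -1.14732808e-05,
        1.06511389e+00, -4.66024044e-02]), 'dq': array([-0.00065402, -0.00176209, -0.00241315, -0.00052997,  0.00147137,
        0.00032102]), 'tau': array([ 1.72129552e-03, -9.51152802e+01, -4.30458140e+01,  1.03737020e-04,
        8.16618180e-03, -1.35071355e-05]), 'tool_pos': array([ 154.32432465, -631.10105661,  238.83181028]), 'tcp_rot': array([-3.11813409e+00, -3.75642570e-01,  1.21083453e-04]), 'force': array([0.69340213, 0.18377168, 0.89555051]), 'wrist_torque': array([0.02662395, 0.04269873, 0.06429664]), 'grip_force': 0.0, 'gripper_width': 85.5088097383547}
```

View pics/side0.png

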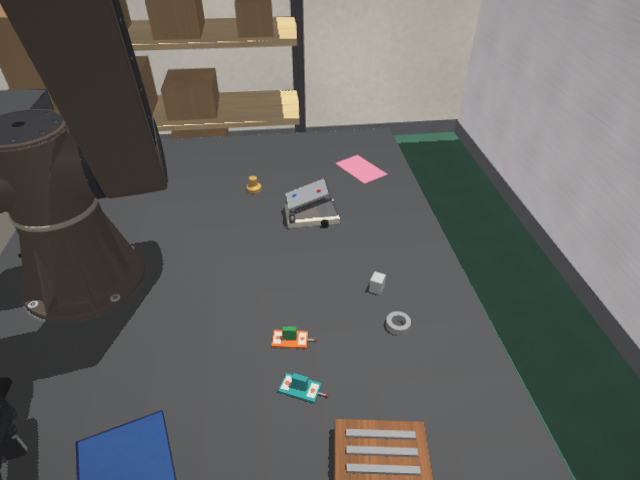

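View pics/top0.png

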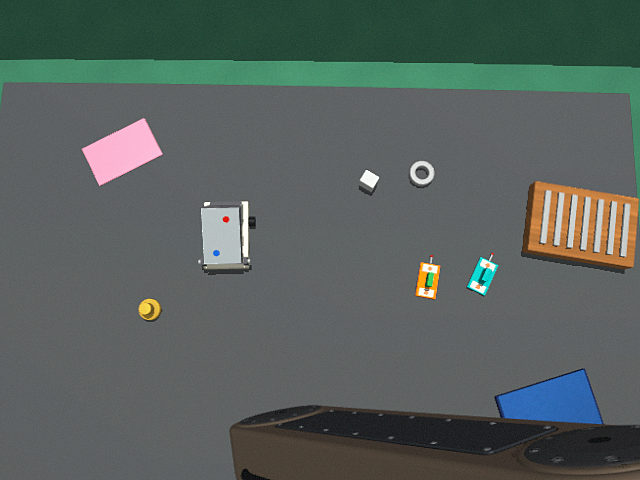

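The side view shows the stage near (312,205). Candidates for the slide, side/top pixels, are the orange plate with green fin at (290,339)/(428,280) and the teal look-alike at (300,387)/(482,275). The orange one matches the description.

```bash
cat > m.py <<'E'
from h import *
a=get('side');b=get('top')
D={}
for n,d,box in(('side',a,(255,170,380,420)),('top',b,(190,190,510,310))):
    x0,y0,x1,y1=box
    for c,lo,hi in(('orange',(5,150,100),(16,255,255)),('green',(50,120,40),(72,255,255)),('blue',(105,150,80),(125,255,255)),('red',(0,200,90),(4,255,255)),('face',(90,5,100),(120,50,210))):
        for q in blobs(d,lo,hi,6):
            if x0<q[0][0]<x1 and y0<q[0][1]<y1:
                r=cv2.minAreaRect(cv2.findContours(q[3],0,2)[0][0]); print(n,c,q[0],q[1],q[2],np.round(cv2.boxPoints(r),1).tolist() if q[1]>50 else '')
cv2.imwrite('pics/crop.png',np.hstack([cv2.resize(x,(400,400),interpolation=2) for x in(a['frame'][315:365,265:325],b['frame'][250:310,400:460])])[:,:,::-1])
cv2.imwrite('pics/crop2.png',np.vstack([np.hstack([cv2.resize(x,(400,300),interpolation=2) for x in(a['frame'][170:235,270:350],b['frame'][195:275,185:265])]),np.hstack([cv2.resize(x,(400,300),interpolation=2) for x in(a['frame'][315:365,265:325],b['frame'][250:310,400:460])])])[:,:,::-1])
E
python3 m.py
```

```text
side orange [277.1, 330.1] 9 [274, 330, 8, 2] 
side orange [290.4, 342.7] 240 [272, 331, 36, 18] [[272.0, 331.0], [307.0, 331.0], [307.0, 348.0], [272.0, 348.0]]
side green [289.0, 332.5] 156 [283, 327, 13, 12] [[283.0, 327.0], [295.0, 327.0], [295.0, 338.0], [283.0, 338.0]]
side face [306.2, 193.3] 727 [285, 178, 44, 32] [[282.79998779296875, 191.5], [323.3999938964844, 177.1999969482422], [329.70001220703125, 195.10000610351562], [289.1000061035156, 209.39999389648438]]
side face [329.0, 251.3] 7 [327, 250, 5, 4] 
side face [293.2, 255.0] 6 [292, 253, 3, 5] 
side face [364.2, 254.5] 6 [363, 254, 4, 2] 
side face [317.7, 259.1] 7 [316, 257, 4, 6] 
side face [293.4, 261.1] 8 [292, 260, 5, 3] 
side face [351.7, 309.6] 5962 [260, 275, 224, 110] [[254.60000610351562, 291.6000061035156], [479.5, 271.79998779296875], [487.79998779296875, 365.1000061035156], [262.8999938964844, 385.0]]
side face [297.7, 280.3] 6 [297, 278, 2, 5] 
side face [269.7, 385.5] 13 [267, 382, 5, 8] 
side face [268.0, 398.4] 7 [267, 396, 3, 6] 
top orange [419.1, 282.2] 50 [415, 262, 13, 36] 
top orange [438.7, 270
[... 5353 characters left out ...]
220703125], [370.8999938964844, 294.1000061035156], [373.70001220703125, 302.0], [355.29998779296875, 308.6000061035156]]
top face [437.2, 297.5] 6 [436, 296, 3, 4] 
top face [449.5, 297.0] 6 [448, 296, 4, 3] 
top face [215.7, 299.2] 6 [214, 298, 4, 4] 
top face [200.9, 301.6] 19 [196, 300, 11, 5] 
top face [210.3, 305.8] 13 [207, 301, 7, 9] 
top face [230.7, 302.8] 13 [226, 300, 8, 7] 
top face [390.0, 303.5] 6 [388, 302, 4, 3] 
top face [482.0, 304.7] 6 [481, 303, 3, 5] 
top face [487.8, 305.9] 20 [485, 302, 6, 10] 
top face [474.8, 305.7] 6 [474, 304, 3, 5] 
top face [492.7, 309.3] 14 [491, 307, 5, 7] 
top face [502.0, 307.5] 11 [500, 306, 5, 4] 
top face [224.3, 309.4] 7 [222, 308, 5, 4]
```

View pics/crop2.png

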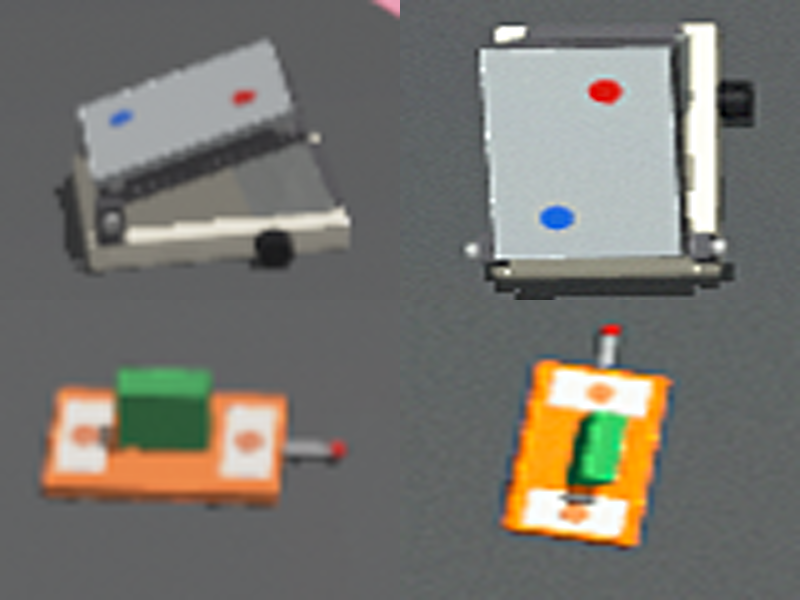

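Crop: the stage face has its blue dot low and its red dot high. The lower row confirms the slide: orange plate, white windows, green fin, red-tipped stylus. The fin top is at top (430.5,279.8) and side (289.6,328.7).

Run:
```python
from h import *
np.set_printoptions(suppress=True,precision=1)
a=get('side');b=get('top')
def sb(d,lo,hi,box):
    r=[q for q in blobs(d,lo,hi,4) if box[0]<q[0][0]<box[2] and box[1]<q[0][1]<box[3]]; return max(r,key=lambda q:q[1])[0]
sB=sb(a,(100,110,60),(128,255,255),(280,175,335,215));sR=sb(a,(0,130,60),(6,255,255),(280,175,335,215))
tB=sb(b,(100,120,60),(128,255,255),(195,200,250,270));tR=sb(b,(0,150,60),(6,255,255),(195,200,250,270))
L,e=tri([(a,sB),(b,tB)]);print('low',L,e);H,e2=tri([(a,sR),(b,tR)]);print('high',H,e2)
C=[tri([(a,p),(b,q)]) for p,q in zip([(285.6,193.2),(324,178.7),(329.4,193.4),(289.6,209.7)],[(204.4,263.8),(201,207.5),(239,207),(242,263)])]
# order lowfar? side far=left(+y) ; top left=+y
for c in C:print(c)
print('fin',tri([(a,(289.6,328.7)),(b,(430.5,279.8))]))
P=plane(b,[(420.3,262.4),(440.5,265.4),(435.6,299),(415.5,295.4)],8);print('plate',P,P.mean(0));v=P[0]+P[1]-P[2]-P[3];print('yaw',np.arctan2(v[1],v[0]), np.linalg.norm(v)/2)
print('tip',plane(b,[(431.5,256)],5))
d=H-L;print('dots yaw',np.arctan2(d[1],d[0])+np.arctan2(24,72),'slope',np.arcsin(d[2]/72), np.linalg.norm(d))
```

```text
low [536.  205.5  72. ] [0.2, 0.2]
high [604.4 184.   96.9] [0.0, 0.0]
(array([513.3, 230.5,  63.6]), [0.6, 0.6])
(array([626.9, 235.6, 101.8]), [0.0, 0.0])
(array([630.6, 155.8, 103. ]), [1.5, 1.5])
(array([518.1, 150.9,  60.5]), [2.0, 2.0])
fin (array([ 490.5, -256.6,   39.8]), [1.7, 1.7])
plate [[ 530.4 -240.4    8. ]
 [ 524.4 -285.7    8. ]
 [ 449.2 -273.7    8. ]
 [ 456.5 -229.     8. ]] [ 490.1 -257.2    8. ]
yaw -0.15532128545273685 75.46150363613495
tip [[ 545.7 -266.3    5. ]]
dots yaw 0.01697825609415715 slope 0.3537562817631017 75.88271602056692
```

{"op": "servo_tool", "data": {"series": [{"xyz": [0,0,0],"twist": 0.943,"grip": 60},{"xyz": [0,0,0],"twist": 0.943,"grip": 60},{"xyz": [0,0,0],"twist": 0.943,"grip": 60},{"xyz": [0.64,-0.98,0.25],"twist": 0,"grip": 60},{"xyz": [0.64,-0.98,0.25],"twist": 0,"grip": 60},{"xyz": [0.64,-0.98,0.25],"twist": 0,"grip": 60},{"xyz": [0.64,-0.98,0.25],"twist": 0,"grip": 60},{"xyz": [0.64,-0.98,0.25],"twist": 0,"grip": 60},{"xyz": [0.64,-0.98,0.25],"twist": 0,"grip": 60},{"xyz": [0.64,-0.98,0.25],"twist": 0,"grip": 60},{"xyz": [0.64,-0.98,0.25],"twist": 0,"grip": 60},{"xyz": [0.64,-0.98,0.25],"twist": 0,"grip": 60},{"xyz": [0.64,-0.98,0.25],"twist": 0,"grip": 60},{"xyz": [0.64,-0.98,0.25],"twist": 0,"grip": 60},{"xyz": [0.64,-0.98,0.25],"twist": 0,"grip": 60},{"xyz": [0.64,-0.98,0.25],"twist": 0,"grip": 60},{"xyz": [0.64,-0.98,0.25],"twist": 0,"grip": 60},{"xyz": [0.64,-0.98,0.25],"twist": 0,"grip": 60},{"xyz": [0.64,-0.98,0.25],"twist": 0,"grip": 60},{"xyz": [0,0,0],"twist": 0,"grip": 60}]}}

```text
t: 2.35
tool_pos: [469.5, -281.3, 138.7]
tcp_rot: [-3.132, 0.24, 0.0]
force: [0.1, -0.3, 0.9]
gripper_width: 60.1
grip_force: 0.0
```

Run:
```python
from h import *
np.set_printoptions(suppress=True,precision=2)
w=get('wrist','pics/w1.png')
for c,lo,hi in(('orange',(5,150,80),(18,255,255)),('green',(50,120,40),(72,255,255)),('red',(0,170,90),(4,255,255)),('lightgreen',(50,100,150),(75,255,255))):
    for q in blobs(w,lo,hi,60):
        r=cv2.minAreaRect(max(cv2.findContours(q[3],0,2)[0],key=len));print(c,q[0],q[1],cv2.boxPoints(r).tolist())
```

```text
orange [614.0, 38.5] 2672 [[590.0, 0.0], [639.0, 0.0], [639.0, 73.0], [590.0, 73.0]]
orange [287.4, 207.1] 2678 [[257.0, 161.0], [314.0, 161.0], [314.0, 256.0], [257.0, 256.0]]
green [283.5, 215.2] 887 [[274.0, 192.0], [293.0, 192.0], [293.0, 239.0], [274.0, 239.0]]
lightgreen [281.5, 218.2] 660 [[274.0, 198.0], [289.0, 198.0], [289.0, 239.0], [274.0, 239.0]]
```

View pics/w1.png

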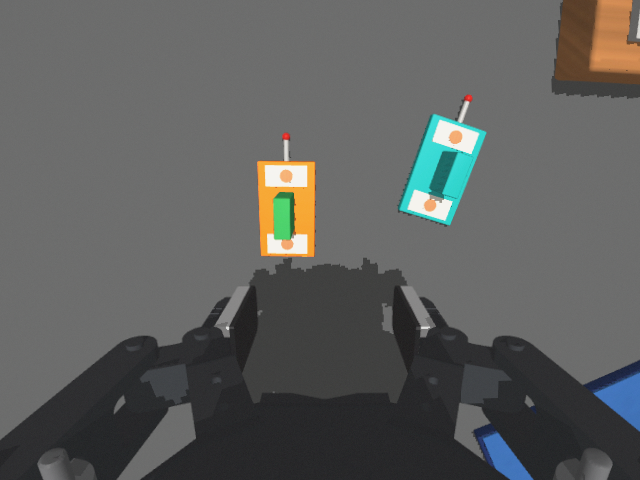

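The wrist view shows the slide upright at (287,208). Its fin top is at (281.5,218), and its edges already line up with the tool.

Run:
```python
from h import *
np.set_printoptions(suppress=True,precision=3)
w=get('wrist');b=get('top');a=get('side')
P=plane(w,[(258,162),(315,162),(316.5,256),(261,256)],8);c=P.mean(0);v=P[0]+P[1]-P[2]-P[3]
print(P,c,'yaw',np.arctan2(v[1],v[0]))
print('fintop',plane(w,[(281.7,218.5)],40),'tip',plane(w,[(286.3,136)],5))
print('tri fin',tri([(w,(281.7,218.5)),(a,(289.6,328.7)),(b,(430.5,279.8))]))
o=readout.get_obs();p=o['tool_pos'];Rm=R.from_rotvec(o['tcp_rot']).as_matrix();print(p,Rm[:,0])
for z in(60,20):
  print(Rm.T@(np.array([491,-257,z])-p)/25)
```

```text
[[ 529.274 -239.22     8.   ]
 [ 522.622 -282.071    8.   ]
 [ 448.236 -271.428    8.   ]
 [ 455.043 -226.533    8.   ]] [ 488.794 -254.813    8.   ] yaw -0.15570801562485181
fintop [[ 489.602 -254.164   40.   ]] tip [[ 544.833 -263.594    5.   ]]
tri fin (array([ 490.187, -255.673,   39.936]), [1.6, 2.1, 1.8])
[ 467.636 -284.149  139.451] [ 0.988 -0.155  0.   ]
[ 0.755 -1.218  3.178]
[ 0.755 -1.218  4.778]
```

{"op": "servo_tool", "data": {"series": [{"xyz": [0.36,-0.64,0.3],"twist": 0,"grip": 60},{"xyz": [0.35,-0.63,0.3],"twist": 0,"grip": 60},{"xyz": [0,0,0.7],"twist": 0,"grip": 60},{"xyz": [0,0,0.7],"twist": 0,"grip": 60},{"xyz": [0,0,0.7],"twist": 0,"grip": 60},{"xyz": [0,0,0.7],"twist": 0,"grip": 60},{"xyz": [0,0,0.7],"twist": 0,"grip": 60},{"xyz": [0,0,0.4],"twist": 0,"grip": 60},{"xyz": [0,0,0.28],"twist": 0,"grip": 60},{"xyz": [0,0,0],"twist": 0,"grip": 60},{"xyz": [0,0,0],"twist": 0,"grip": 60},{"xyz": [0,0,0],"twist": 0,"grip": 60}]}}

```text
t: 3.75
tool_pos: [490.8, -255.3, 20.5]
tcp_rot: [3.132, -0.244, 0.002]
force: [0.6, -0.2, 0.1]
gripper_width: 60.0
grip_force: 0.0
```

Run:
```python
from h import *
w=get('wrist');o=readout.get_obs();print(o['tool_pos'],o['force'])
cv2.imwrite('pics/w2.png',w['frame'][150:450,130:530,::-1])
```

```text
[ 490.70789514 -255.28531989   20.44408668] [ 0.29391226  0.55934274 -0.51706545]
```

View pics/w2.png

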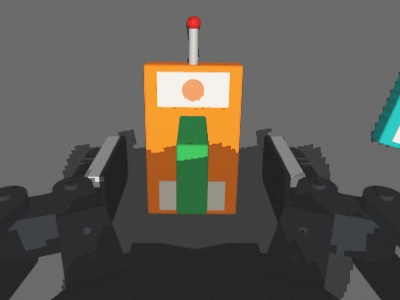

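The fin, at crop (192,150), is centred between the open fingers. Next I close and lift.

{"op": "servo_tool", "data": {"series": [{"xyz": [0,0,0],"twist": 0,"grip": 5},{"xyz": [0,0,0],"twist": 0,"grip": 5},{"xyz": [0,0,0],"twist": 0,"grip": 5},{"xyz": [0,0,0],"twist": 0,"grip": 5},{"xyz": [0,0,0],"twist": 0,"grip": 5},{"xyz": [0,0,0],"twist": 0,"grip": 5},{"xyz": [0,0,0],"twist": 0,"grip": 5},{"xyz": [0,0,0],"twist": 0,"grip": 5},{"xyz": [0,0,-0.5],"twist": 0,"grip": 5},{"xyz": [0,0,-0.8],"twist": 0,"grip": 5},{"xyz": [0,0,-0.9],"twist": 0,"grip": 5},{"xyz": [0,0,-0.9],"twist": 0,"grip": 5},{"xyz": [0,0,-0.9],"twist": 0,"grip": 5},{"xyz": [0,0,-0.9],"twist": 0,"grip": 5},{"xyz": [0,0,-0.5],"twist": 0,"grip": 5},{"xyz": [0,0,0],"twist": 0,"grip": 5},{"xyz": [0,0,0],"twist": 0,"grip": 5}], "force": 30}}

```text
t: 5.5
tool_pos: [490.2, -254.9, 154.5]
tcp_rot: [-3.132, 0.244, 0.0]
force: [0.0, -0.8, -1.1]
gripper_width: 11.3
grip_force: 30.0
```

Run:
```python
from h import *
np.set_printoptions(suppress=True,precision=3)
w=get('wrist');o=readout.get_obs();print(o['tool_pos'],o['force'],o['gripper_width'],o['grip_force'],o['wrist_torque'])
Rm=R.from_rotvec(o['tcp_rot']).as_matrix()
for q in blobs(w,(0,170,90),(4,255,255),20): print(q[0],q[1]); 
for q in blobs(w,(5,150,80),(18,255,255),300):print('or',q[0],q[1],q[2])
# predicted ball if gripped at 31mm, level
B=o['tool_pos']+Rm@np.array([56,0,-11+31-5]);print('ball pred',B,proj(w,[B]))
cv2.imwrite('pics/w3.png',w['frame'][150:450,130:530,::-1])
```

```text
[ 489.848 -254.782  154.005] [ 0.918 -0.637 -0.811] 11.548081890528731 30.01132607460022 [ 0.036 -0.01   0.049]
[493.4, 122.3] 35
[324.5, 171.2] 126
or [626.7, 53.4] 2470 [608, 0, 32, 101]
or [324.5, 252.2] 4115 [275, 212, 100, 86]
ball pred [ 545.159 -263.431  138.943] [[327.373 171.051]]
```

View pics/w3.png

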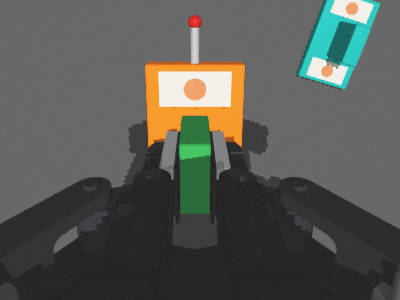

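{"op": "servo_tool", "data": {"series": [{"xyz": [0,-0.3,-0.08],"twist": -0.7,"grip": 5},{"xyz": [0,-0.5,-0.08],"twist": -0.7,"grip": 5},{"xyz": [-0.07,-0.98,-0.08],"twist": 0,"grip": 5},{"xyz": [-0.07,-0.98,-0.08],"twist": 0,"grip": 5},{"xyz": [-0.07,-0.98,-0.08],"twist": 0,"grip": 5},{"xyz": [-0.07,-0.98,-0.08],"twist": 0,"grip": 5},{"xyz": [-0.07,-0.98,-0.08],"twist": 0,"grip": 5},{"xyz": [-0.07,-0.98,-0.08],"twist": 0,"grip": 5},{"xyz": [-0.07,-0.98,-0.08],"twist": 0,"grip": 5},{"xyz": [-0.07,-0.98,-0.08],"twist": 0,"grip": 5},{"xyz": [-0.07,-0.98,-0.08],"twist": 0,"grip": 5},{"xyz": [-0.07,-0.98,-0.08],"twist": 0,"grip": 5},{"xyz": [-0.07,-0.98,-0.08],"twist": 0,"grip": 5},{"xyz": [-0.07,-0.98,-0.08],"twist": 0,"grip": 5},{"xyz": [-0.07,-0.98,-0.08],"twist": 0,"grip": 5},{"xyz": [-0.07,-0.98,-0.08],"twist": 0,"grip": 5},{"xyz": [-0.07,-0.98,-0.08],"twist": 0,"grip": 5},{"xyz": [-0.07,-0.98,-0.08],"twist": 0,"grip": 5},{"xyz": [-0.07,-0.6,-0.08],"twist": 0,"grip": 5},{"xyz": [0,-0.3,0],"twist": 0,"grip": 5}]}}

```text
t: 7.55
tool_pos: [445.1, 178.8, 191.9]
tcp_rot: [3.141, 0.065, -0.002]
force: [0.2, -0.3, -0.4]
gripper_width: 11.4
grip_force: 30.0
```

{"op": "servo_tool", "data": {"series": [{"xyz": [0,0,0],"twist": 0,"grip": 5},{"xyz": [0,0,0],"twist": 0,"grip": 5},{"xyz": [0,0,0],"twist": 0,"grip": 5}]}}

```text
t: 7.85
tool_pos: [445.8, 177.1, 192.5]
tcp_rot: [3.141, 0.062, -0.001]
force: [-0.6, 1.2, -2.0]
gripper_width: 11.6
grip_force: 30.0
```

```bash
cat > s.py <<'E'
from h import *
import sys
np.set_printoptions(suppress=True,precision=2)
w=get('wrist',sys.argv[1]);o=readout.get_obs();Rm=R.from_rotvec(o['tcp_rot']).as_matrix()
print(o['t'],o['tool_pos'],np.arctan2(Rm[1,0],Rm[0,0]),o['force'],o['wrist_torque'],Rm[:,2])
for c,lo,hi in(('blue',(100,120,60),(128,255,255)),('red',(0,150,90),(6,255,255))):
    for q in blobs(w,lo,hi,30):
        if q[0][1]<330: print(c,q[0],q[1],q[2],plane(w,[q[0]],72 if c=='blue' else 97))
E
python3 s.py pics/w4.png
```

```text
7.9 [445.81 177.07 192.58] 0.039450112041280926 [-0.24 -0.08 -0.91] [ 0.01 -0.04  0.02] [-0. -0. -1.]
blue [286.2, 108.5] 300 [277, 99, 19, 20] [[535.76 209.16  72.  ]]
red [324.4, 171.1] 131 [318, 165, 14, 12] [[495.21 180.59  97.  ]]
```

View pics/w4.png

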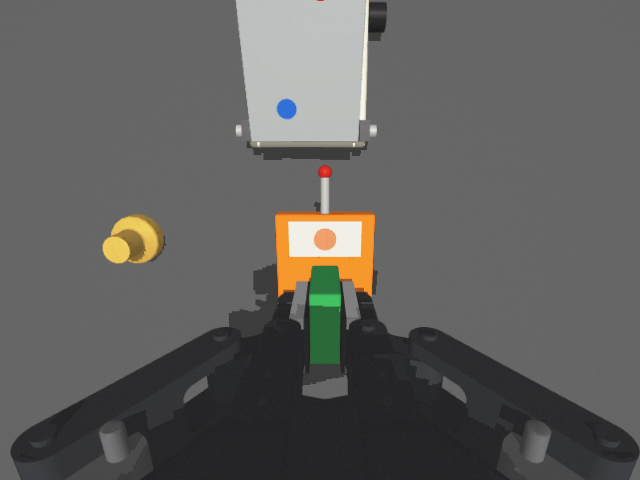

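The wrist view shows the blue dot at (286,108), the ball at (324,171), and the face's low edge level in the picture, so the yaw matches. Next I hover the ball over the blue dot.

{"op": "servo_tool", "data": {"series": [{"xyz": [0.28,-0.2,0.6],"twist": 0,"grip": 5},{"xyz": [0.28,-0.2,0.6],"twist": 0,"grip": 5},{"xyz": [0.28,-0.2,0.6],"twist": 0,"grip": 5},{"xyz": [0.28,-0.2,0.6],"twist": 0,"grip": 5},{"xyz": [0.28,-0.2,0.6],"twist": 0,"grip": 5},{"xyz": [0,0,0.4],"twist": 0,"grip": 5},{"xyz": [0,0,0],"twist": 0,"grip": 5},{"xyz": [0,0,0],"twist": 0,"grip": 5},{"xyz": [0,0,0],"twist": 0,"grip": 5}]}}

```text
t: 8.8
tool_pos: [479.9, 204.0, 108.5]
tcp_rot: [-3.141, -0.063, -0.001]
force: [0.2, 0.3, -0.8]
gripper_width: 11.4
grip_force: 30.0
```

```bash
python3 s.py pics/w5.png
python3 - <<'E'
from h import *
a=get('side');b=get('top')
i=cv2.imread('pics/w5.png')
cv2.imwrite('pics/c5.png',np.hstack([cv2.resize(i[0:300,170:470],(400,400)),cv2.resize(a['frame'][170:240,270:340,::-1],(400,400),interpolation=2)]))
E
```

```text
8.85 [479.97 204.1  108.55] 0.04003405439472082 [ 0.55  0.44 -1.69] [ 0.03  0.   -0.02] [ 0.  0. -1.]
blue [320.5, 165.1] 404 [308, 155, 28, 26] [[536.9  209.82  72.  ]]
red [383.4, 5.8] 384 [367, 0, 34, 15] [[599.79 187.95  97.  ]]
red [324.6, 171.3] 111 [319, 166, 12, 11] [[535.95 207.78  97.  ]]
```

View pics/c5.png

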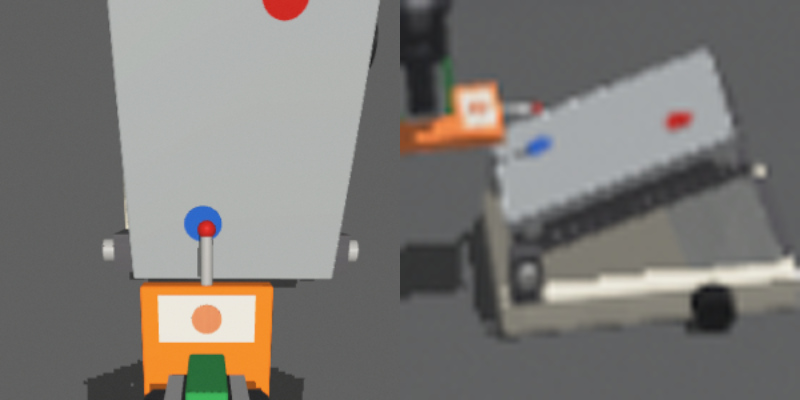

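Crop: the ball (207,229) sits 20 mm above the blue dot (203,222). I work out the offset from this one view so the bias cancels.

Run:
```python
from h import *
np.set_printoptions(suppress=True,precision=2)
w=get('wrist');o=readout.get_obs()
m=[q for q in blobs(w,(100,120,60),(128,255,255),60)][0][3]
c=max(cv2.findContours(m,0,1)[0],key=len);(x,r)=cv2.minEnclosingCircle(c);print(x,r)
b=plane(w,[(324.6,171.3)],o['tool_pos'][2]-15);d=plane(w,[x],72);print(b,d,'dot-ball',d-b)
print('tcp',o['tool_pos'],'ball nominal',o['tool_pos']+R.from_rotvec(o['tcp_rot']).apply([56,0,15]))
# face edge direction from wrist: low edge of the face
```

```text
(322.0178527832031, 168.0) 14.017961502075195
[[535.78 207.97  93.33]] [[535.65 209.23  72.  ]] dot-ball [[ -0.13   1.26 -21.33]]
tcp [479.95 204.2  108.33] ball nominal [535.92 206.46  93.38]
```

{"op": "servo_tool", "data": {"series": [{"xyz": [-0.04,-0.05,0.2],"twist": 0,"grip": 5},{"xyz": [0,0,0.2],"twist": 0,"grip": 5},{"xyz": [0,0,0.14],"twist": 0,"grip": 5},{"xyz": [0,0,0],"twist": 0,"grip": 5},{"xyz": [0,0,0],"twist": 0,"grip": 5},{"xyz": [0,0,0],"twist": 0,"grip": 5}], "force": 80}}

```text
t: 9.6
tool_pos: [478.8, 205.4, 94.3]
tcp_rot: [-3.141, -0.063, -0.0]
force: [-0.6, 0.7, -1.2]
gripper_width: 11.1
grip_force: 81.0
```

{"op": "servo_tool", "data": {"series": [{"xyz": [0,0,0.04],"twist": 0,"grip": 5},{"xyz": [0,0,0.04],"twist": 0,"grip": 5},{"xyz": [0,0,0.04],"twist": 0,"grip": 5},{"xyz": [0,0,0],"twist": 0,"grip": 5},{"xyz": [0,0,0],"twist": 0,"grip": 5}]}}

```text
t: 10.1
tool_pos: [478.7, 205.4, 91.3]
tcp_rot: [3.141, 0.063, -0.0]
force: [0.2, 0.5, -1.3]
gripper_width: 10.5
grip_force: 81.0
```

```bash
python3 s.py pics/w6.png
```

```text
10.15 [478.74 205.4   91.3 ] 0.04026289050638865 [-0.11 -0.06 -2.06] [0.04 0.02 0.01] [-0.  0. -1.]
blue [324.7, 165.2] 530 [309, 153, 32, 29] [[536.83 209.22  72.  ]]
red [324.6, 171.3] 115 [319, 166, 13, 11] [[536.17 209.25  97.  ]]
```

{"op": "servo_tool", "data": {"series": [{"xyz": [0,0,0.04],"twist": 0,"grip": 5},{"xyz": [0,0,0.04],"twist": 0,"grip": 5},{"xyz": [0,0,0],"twist": 0,"grip": 5},{"xyz": [0,0,0],"twist": 0,"grip": 5}]}}

```text
t: 10.55
tool_pos: [478.7, 205.4, 89.2]
tcp_rot: [3.141, 0.063, -0.0]
force: [0.2, -0.1, -1.5]
gripper_width: 10.9
grip_force: 81.0
```

{"op": "servo_tool", "data": {"series": [{"xyz": [0,0,0.04],"twist": 0,"grip": 5},{"xyz": [0,0,0],"twist": 0,"grip": 5},{"xyz": [0,0,0],"twist": 0,"grip": 5}]}}

```text
t: 10.85
tool_pos: [478.8, 205.4, 88.3]
tcp_rot: [-3.141, -0.063, -0.0]
force: [-1.0, 0.0, 0.2]
gripper_width: 10.5
grip_force: 81.1
```

```bash
python3 s.py pics/w7.png
```

```text
10.9 [478.75 205.41  88.29] 0.04020610530467535 [-0.17 -0.81 -1.04] [0.02 0.08 0.02] [-0.  0. -1.]
blue [324.8, 165.8] 541 [309, 153, 32, 30] [[536.79 209.19  72.  ]]
red [324.7, 171.3] 115 [319, 166, 13, 11] [[536.43 209.24  97.  ]]
```

{"op": "servo_tool", "data": {"series": [{"xyz": [0,0,0.04],"twist": 0,"grip": 5},{"xyz": [0,0,0],"twist": 0,"grip": 5},{"xyz": [0,0,0],"twist": 0,"grip": 5}]}}

```text
t: 11.2
tool_pos: [478.9, 205.4, 87.4]
tcp_rot: [-3.141, -0.063, -0.0]
force: [-0.8, 0.3, 1.9]
gripper_width: 10.6
grip_force: 81.6
```

{"op": "servo_tool", "data": {"series": [{"xyz": [0,0,0.02],"twist": 0,"grip": 5},{"xyz": [0,0,0],"twist": 0,"grip": 5},{"xyz": [0,0,0],"twist": 0,"grip": 5}]}}

```text
t: 11.5
tool_pos: [478.9, 205.5, 86.9]
tcp_rot: [-3.141, -0.063, -0.001]
force: [0.6, 0.6, 3.4]
gripper_width: 10.6
grip_force: 81.7
```

```bash
python3 s.py pics/w8.png
```

```text
11.55 [478.88 205.45  86.85] 0.04027119945474725 [ 0.54 -0.2   2.7 ] [-0.06 -0.34 -0.01] [ 0.  0. -1.]
blue [324.8, 165.7] 547 [309, 153, 32, 30] [[537.1  209.25  72.  ]]
red [324.8, 171.2] 116 [319, 166, 13, 11] [[536.74 209.26  97.  ]]
```

Firm touch on the blue dot at about 4.5 N. The ball's pixel has not shifted, so the slide did not pivot. Next is the red dot.

{"op": "servo_tool", "data": {"series": [{"xyz": [0,0,-0.9],"twist": 0,"grip": 5},{"xyz": [0,0,-0.7],"twist": 0,"grip": 5},{"xyz": [0.7,0.24,0],"twist": 0,"grip": 5},{"xyz": [0.7,0.24,0],"twist": 0,"grip": 5},{"xyz": [0.7,0.24,0],"twist": 0,"grip": 5},{"xyz": [0.58,0.24,0],"twist": 0,"grip": 5},{"xyz": [0,0,0],"twist": 0,"grip": 5},{"xyz": [0,0,0],"twist": 0,"grip": 5},{"xyz": [0,0,0],"twist": 0,"grip": 5}]}}

```text
t: 12.45
tool_pos: [545.7, 184.1, 126.5]
tcp_rot: [3.141, 0.063, -0.002]
force: [-0.2, 0.4, -0.8]
gripper_width: 10.5
grip_force: 81.3
```

```bash
python3 s.py pics/w9.png
python3 - <<'E'
from h import *
np.set_printoptions(suppress=True,precision=2)
w=get('wrist');o=readout.get_obs()
h=cv2.cvtColor(w['frame'],cv2.COLOR_RGB2HSV);m=cv2.inRange(h,(0,150,90),(6,255,255))
for c in cv2.findContours(m,0,1)[0]:
    if len(c)>20:
        x,r=cv2.minEnclosingCircle(c);x0,y0,ww,hh=cv2.boundingRect(c);print(x,r,(x0,y0,ww,hh))
cv2.imwrite('pics/c9.png',cv2.resize(w['frame'][60:310,200:450,::-1],(600,600)))
E
```

```text
12.5 [545.73 184.23 126.63] 0.04057834994852764 [-0.01 -0.11 -1.32] [ 0.   -0.04  0.03] [-0. -0. -1.]
blue [274.9, 275.8] 34 [273, 271, 4, 11] [[536.09 214.63  72.  ]]
red [325.4, 162.3] 637 [311, 149, 30, 28] [[604.46 187.67  97.  ]]
(325.65625, 162.7083282470703) 14.445221900939941 (312, 149, 29, 28)
```

View pics/c9.png

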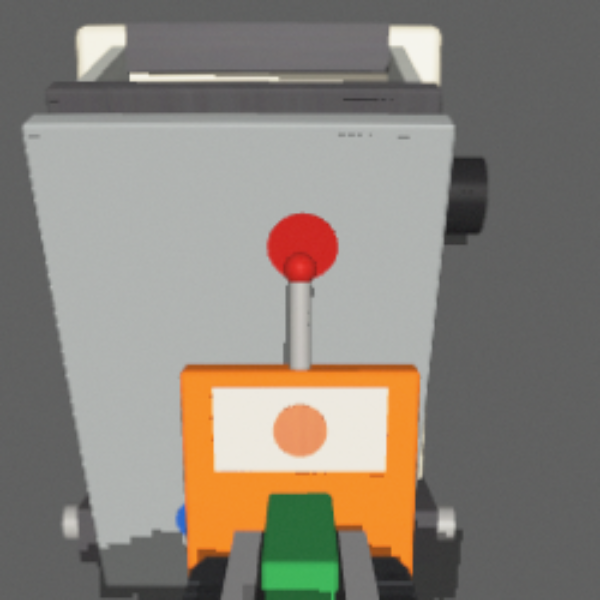

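Run:
```python
from h import *
np.set_printoptions(suppress=True,precision=2)
w=get('wrist');o=readout.get_obs()
b=plane(w,[(325,171.3)],o['tool_pos'][2]-15)
for z in (95.5,97):
  d=plane(w,[(326,163.2)],z);print(b,d,'dot-ball',d-b)
# slope/yaw from face edges later: blue vs red consistency
```

```text
[[601.69 187.92 111.8 ]] [[604.2  187.53  95.5 ]] dot-ball [[  2.51  -0.4  -16.3 ]]
[[601.69 187.92 111.8 ]] [[604.29 187.54  97.  ]] dot-ball [[  2.6   -0.39 -14.8 ]]
```

{"op": "servo_tool", "data": {"series": [{"xyz": [0.06,0.02,0.2],"twist": 0,"grip": 5},{"xyz": [0,0,0.18],"twist": 0,"grip": 5},{"xyz": [0,0,0.04],"twist": 0,"grip": 5},{"xyz": [0,0,0],"twist": 0,"grip": 5},{"xyz": [0,0,0],"twist": 0,"grip": 5},{"xyz": [0,0,0],"twist": 0,"grip": 5}]}}

```text
t: 13.2
tool_pos: [548.3, 183.7, 116.4]
tcp_rot: [-3.141, -0.063, -0.0]
force: [-0.3, -0.1, -2.0]
gripper_width: 10.6
grip_force: 81.3
```

{"op": "servo_tool", "data": {"series": [{"xyz": [0,0,0.04],"twist": 0,"grip": 5},{"xyz": [0,0,0],"twist": 0,"grip": 5},{"xyz": [0,0,0],"twist": 0,"grip": 5}]}}

```text
t: 13.5
tool_pos: [548.2, 183.7, 115.3]
tcp_rot: [-3.141, -0.063, -0.0]
force: [-0.3, 0.6, -1.6]
gripper_width: 10.9
grip_force: 81.3
```

{"op": "servo_tool", "data": {"series": [{"xyz": [0,0,0.04],"twist": 0,"grip": 5},{"xyz": [0,0,0],"twist": 0,"grip": 5},{"xyz": [0,0,0],"twist": 0,"grip": 5}]}}

```text
t: 13.8
tool_pos: [548.1, 183.7, 114.2]
tcp_rot: [-3.141, -0.063, 0.0]
force: [0.3, 0.1, -1.9]
gripper_width: 10.5
grip_force: 81.3
```

{"op": "servo_tool", "data": {"series": [{"xyz": [0,0,0.04],"twist": 0,"grip": 5},{"xyz": [0,0,0],"twist": 0,"grip": 5},{"xyz": [0,0,0],"twist": 0,"grip": 5}]}}

```text
t: 14.1
tool_pos: [548.1, 183.6, 113.3]
tcp_rot: [3.141, 0.063, -0.0]
force: [0.7, -0.2, -1.3]
gripper_width: 10.8
grip_force: 81.3
```

{"op": "servo_tool", "data": {"series": [{"xyz": [0,0,0.04],"twist": 0,"grip": 5},{"xyz": [0,0,0],"twist": 0,"grip": 5},{"xyz": [0,0,0],"twist": 0,"grip": 5}]}}

```text
t: 14.4
tool_pos: [548.3, 183.7, 112.4]
tcp_rot: [-3.141, -0.063, -0.0]
force: [-0.4, 0.2, 1.5]
gripper_width: 10.6
grip_force: 81.5
```

{"op": "servo_tool", "data": {"series": [{"xyz": [0,0,0.04],"twist": 0,"grip": 5},{"xyz": [0,0,0],"twist": 0,"grip": 5},{"xyz": [0,0,0],"twist": 0,"grip": 5}]}}

```text
t: 14.7
tool_pos: [548.4, 183.7, 111.4]
tcp_rot: [-3.141, -0.063, -0.001]
force: [1.0, -0.0, 2.7]
gripper_width: 10.6
grip_force: 81.7
```

```bash
python3 s.py pics/w10.png
```

```text
14.75 [548.35 183.75 111.45] 0.04027479745964985 [ 0.27 -0.61  2.6 ] [ 0.02 -0.3   0.09] [ 0.  0. -1.]
blue [273.7, 289.8] 112 [269, 282, 9, 17] [[536.7 212.8  72. ]]
red [324.3, 168.3] 655 [309, 155, 32, 29] [[605.47 187.69  97.  ]]
```

Red dot touched at about 4 N. The two touch heights give a slope of about 0.345 rad. I lift, centre over the face and check its yaw from the high edge.

{"op": "servo_tool", "data": {"series": [{"xyz": [0,0,-0.4],"twist": 0,"grip": 5},{"xyz": [0,0,-0.4],"twist": 0,"grip": 5},{"xyz": [0.27,-0.24,0],"twist": 0,"grip": 5},{"xyz": [0.26,-0.24,0],"twist": 0,"grip": 5},{"xyz": [0,0,0],"twist": 0,"grip": 5},{"xyz": [0,0,0],"twist": 0,"grip": 5},{"xyz": [0,0,0],"twist": 0,"grip": 5}]}}

```text
t: 15.45
tool_pos: [560.5, 196.1, 130.9]
tcp_rot: [3.141, 0.064, -0.001]
force: [-0.6, -0.6, -1.6]
gripper_width: 10.7
grip_force: 81.4
```

```bash
cat > e.py <<'E'
from h import *
np.set_printoptions(suppress=True,precision=3)
def edge(d,z,ref):
    # high edge of face: going up a column from the light face, first drop in brightness (face above plank)
    g=cv2.GaussianBlur(cv2.cvtColor(d['frame'],cv2.COLOR_RGB2GRAY).astype(np.float32),(3,3),0);pts=[]
    for x in range(ref[0],ref[1]):
        if abs(x-325)<14: continue
        c=g[ref[2]:ref[3],x]; dd=np.diff(c); i=int(np.argmax(dd)); 
        if 0<i<len(dd)-1:
            a,b,e=dd[i-1:i+2]; pts.append((x+0.,ref[2]+i+.5+.5*(a-e)/(a-2*b+e)))
    p=np.array(pts);k=np.polyfit(p[:,0],p[:,1],1);r=p[:,1]-np.polyval(k,p[:,0]);p=p[abs(r)<1.];k=np.polyfit(p[:,0],p[:,1],1)
    X=plane(d,[(ref[0],np.polyval(k,ref[0])),(ref[1],np.polyval(k,ref[1]))],z);v=X[0]-X[1];print(k,len(p),X.round(1).tolist(),'yaw',np.arctan2(-v[0],v[1]))
w=get('wrist','pics/w11.png');o=readout.get_obs();print(o['t'],o['tool_pos'],R.from_rotvec(o['tcp_rot']).as_matrix()[:,0])
q=proj(w,[(570.5+60*.94,196.8+2.3,102.5)])[0];print(q)
edge(w,103,(260,390,int(q[1])-25,int(q[1])+12))
E
python3 e.py
```

```text
15.5 [560.543 196.075 130.938] [ 0.999  0.04  -0.001]
[327.279 145.768]
[  0.003 140.309] 103 [[627.8, 230.1, 103.0], [630.1, 170.4, 103.0]] yaw 0.038994103066963104
```

View pics/w11.png

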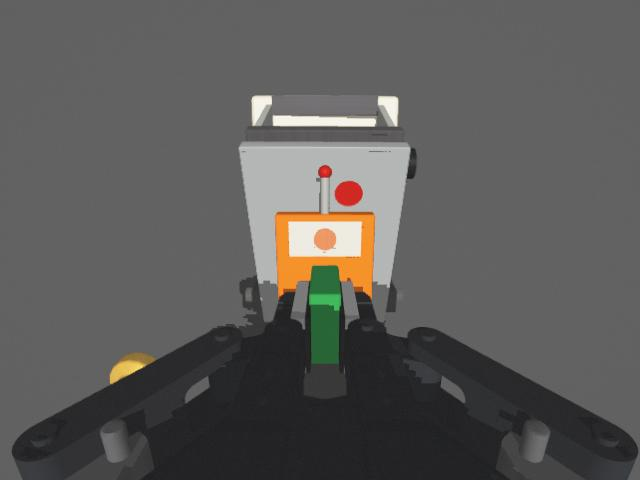

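Picture: the high edge is level at row about 142, the face spans columns 241 to 408 there, and the stylus sits at 325. So it is centred, and the yaw matches at 0.039 against 0.040. Next I lower with a light grip so the slide pivots on the face.

{"op": "servo_tool", "data": {"series": [{"xyz": [0,0,0.2],"twist": 0,"grip": 5},{"xyz": [0,0,0.2],"twist": 0,"grip": 5},{"xyz": [0.02,0,0.08],"twist": 0,"grip": 5},{"xyz": [0,0,0.04],"twist": 0,"grip": 5},{"xyz": [0,0,0.04],"twist": 0,"grip": 5},{"xyz": [0,0,0.04],"twist": 0,"grip": 5},{"xyz": [0,0,0.04],"twist": 0,"grip": 5},{"xyz": [0,0,0.04],"twist": 0,"grip": 5},{"xyz": [0,0,0],"twist": 0,"grip": 5},{"xyz": [0,0,0],"twist": 0,"grip": 5}], "force": 20}}

```text
t: 16.5
tool_pos: [561.8, 196.3, 114.5]
tcp_rot: [-3.141, -0.063, -0.001]
force: [0.4, -0.1, 3.9]
gripper_width: 10.4
grip_force: 82.1
```

```bash
cat > t.py <<'E'
from h import *
np.set_printoptions(suppress=True,precision=2)
from scipy.optimize import brentq
w=get('wrist');o=readout.get_obs();Rm=R.from_rotvec(o['tcp_rot']).as_matrix()
print(o['t'],o['tool_pos'],o['force'],o['wrist_torque'],o['grip_force'])
def ball(t,h=31):  # slide nose-up tilt t about the grasp point; tool x ahead, z down
    c,s=np.cos(t),np.sin(t); x,z=56,h-5
    return o['tool_pos']+Rm@np.array([x*c+z*s,0,-11-x*s+z*c])
r=[q for q in blobs(w,(0,150,90),(6,255,255),40) if q[2][1]<200]
for q in r:
    p=np.array(q[0]); ts=np.linspace(-.1,.55,131); pr=proj(w,[ball(t) for t in ts]); i=np.argmin(abs(pr[:,1]-p[1])); print('red',q[0],q[1],q[2],'tilt',ts[i],pr[i])
for lo,hi,n in(((5,150,80),(18,255,255),'or'),((50,100,120),(75,255,255),'gr')):
    for q in blobs(w,lo,hi,300):print(n,q[0],q[1],q[2])
E
python3 t.py
```

```text
16.55 [561.75 196.33 114.54] [ 2.02 -1.07  3.69] [-0.05 -0.52 -0.05] 82.1182107925415
red [324.8, 171.0] 128 [319, 165, 13, 12] tilt 0.0 [328.12 171.11]
red [350.5, 198.6] 629 [336, 186, 30, 26] tilt -0.1 [327.97 176.62]
or [324.8, 252.2] 4118 [275, 211, 100, 89]
gr [324.7, 300.8] 464 [309, 293, 32, 16]
```

{"op": "servo_tool", "data": {"series": [{"xyz": [0,0,-0.04],"twist": 0,"grip": 6},{"xyz": [0,0,0],"twist": 0,"grip": 7},{"xyz": [0,0,0],"twist": 0,"grip": 7}], "force": 25}}

```text
t: 16.85
tool_pos: [561.4, 196.3, 115.3]
tcp_rot: [-3.141, -0.063, -0.0]
force: [0.1, -0.7, 3.4]
gripper_width: 10.8
grip_force: 82.1
```

{"op": "servo_tool", "data": {"series": [{"xyz": [0,0,0],"twist": 0,"grip": 10},{"xyz": [0,0,0],"twist": 0,"grip": 10.5}], "force": 20}}

```text
t: 17.05
tool_pos: [561.4, 196.3, 115.3]
tcp_rot: [-3.141, -0.063, -0.0]
force: [0.7, -0.1, 2.3]
gripper_width: 10.9
grip_force: 72.4
```

{"op": "servo_tool", "data": {"series": [{"xyz": [0,0,0],"twist": 0,"grip": 10.9},{"xyz": [0,0,0],"twist": 0,"grip": 10.9}], "force": 20}}

```text
t: 17.25
tool_pos: [561.4, 196.2, 115.3]
tcp_rot: [-3.141, -0.063, 0.0]
force: [0.4, -0.0, 3.3]
gripper_width: 11.2
grip_force: 53.4
```

{"op": "servo_tool", "data": {"series": [{"xyz": [0,0,0],"twist": 0,"grip": 11.15},{"xyz": [0,0,0],"twist": 0,"grip": 11.15}], "force": 20}}

```text
t: 17.45
tool_pos: [561.4, 196.2, 115.3]
tcp_rot: [-3.141, -0.063, -0.0]
force: [0.5, 0.7, 3.0]
gripper_width: 11.3
grip_force: 41.5
```

{"op": "servo_tool", "data": {"series": [{"xyz": [0,0,0],"twist": 0,"grip": 11.3},{"xyz": [0,0,0],"twist": 0,"grip": 11.3}], "force": 20}}

```text
t: 17.65
tool_pos: [561.4, 196.2, 115.3]
tcp_rot: [-3.141, -0.063, 0.0]
force: [0.3, 0.8, 3.1]
gripper_width: 11.8
grip_force: 34.3
```

```bash
python3 t.py
```

```text
17.7 [561.43 196.22 115.3 ] [0.49 0.15 3.54] [ 0.06 -0.25 -0.03] 34.27058815956116
red [324.6, 170.9] 129 [319, 165, 13, 12] tilt 0.0049999999999999906 [328.17 170.8 ]
red [350.4, 198.4] 625 [336, 186, 30, 26] tilt -0.1 [328.   176.56]
or [324.8, 251.9] 4077 [275, 211, 100, 87]
gr [324.8, 300.3] 429 [309, 294, 32, 14]
```

{"op": "servo_tool", "data": {"series": [{"xyz": [0,0,0],"twist": 0,"grip": 11.45},{"xyz": [0,0,0.04],"twist": 0,"grip": 11.5},{"xyz": [0,0,0.04],"twist": 0,"grip": 11.5},{"xyz": [0,0,0.04],"twist": 0,"grip": 11.5},{"xyz": [0,0,0.04],"twist": 0,"grip": 11.5},{"xyz": [0,0,0],"twist": 0,"grip": 11.5},{"xyz": [0,0,0],"twist": 0,"grip": 11.5}], "force": 20}}

```text
t: 18.4
tool_pos: [561.1, 196.2, 111.2]
tcp_rot: [3.141, 0.063, -0.001]
force: [-2.8, 0.6, 3.8]
gripper_width: 11.5
grip_force: 24.9
```

```bash
python3 t.py
```

```text
18.45 [561.13 196.2  111.19] [-4.11  0.52  4.61] [0.05 0.17 0.01] 24.932817220687866
red [324.5, 169.0] 135 [318, 163, 14, 12] tilt 0.04000000000000001 [328.16 169.06]
red [350.8, 196.9] 631 [336, 184, 31, 26] tilt -0.1 [327.94 176.52]
or [324.8, 250.4] 4272 [274, 209, 102, 88]
gr [324.7, 301.9] 467 [309, 295, 32, 15]
```

{"op": "servo_tool", "data": {"series": [{"xyz": [0,0,0.04],"twist": 0,"grip": 11.6},{"xyz": [0,0,0.04],"twist": 0,"grip": 11.6},{"xyz": [0,0,0.04],"twist": 0,"grip": 11.6},{"xyz": [0,0,0.04],"twist": 0,"grip": 11.6},{"xyz": [0,0,0],"twist": 0,"grip": 11.6},{"xyz": [0,0,0],"twist": 0,"grip": 11.6}], "force": 20}}

```text
t: 19.05
tool_pos: [561.1, 196.2, 107.1]
tcp_rot: [3.141, 0.063, -0.001]
force: [-5.5, 0.0, 4.8]
gripper_width: 11.5
grip_force: 20.3
```

```bash
python3 t.py
```

```text
19.1 [561.06 196.17 107.14] [-5.48  0.53  5.76] [0.09 0.61 0.07] 20.262984931468964
red [324.5, 167.9] 139 [318, 162, 14, 12] tilt 0.065 [328.24 168.  ]
red [351.2, 196.4] 644 [336, 184, 31, 25] tilt -0.1 [327.98 176.59]
or [324.8, 249.9] 4394 [274, 208, 102, 89]
gr [324.9, 302.0] 332 [309, 297, 32, 11]
```

{"op": "servo_tool", "data": {"series": [{"xyz": [0,0,0],"twist": 0,"grip": 11.7},{"xyz": [0,0,0],"twist": 0,"grip": 11.8},{"xyz": [0,0,0],"twist": 0,"grip": 11.8}], "force": 20}}

```text
t: 19.4
tool_pos: [561.0, 196.1, 107.0]
tcp_rot: [3.141, 0.063, -0.001]
force: [-4.9, -0.2, 2.7]
gripper_width: 12.0
grip_force: 10.3
```

```bash
python3 t.py
```

```text
19.45 [561.09 196.07 107.08] [-4.14 -0.28  2.96] [-0.13  0.53 -0.01] 10.234329253435135
red [324.7, 167.8] 144 [318, 162, 14, 13] tilt 0.065 [328.25 167.76]
red [351.4, 197.4] 591 [336, 186, 32, 22] tilt -0.1 [327.99 176.36]
or [324.7, 248.7] 4549 [273, 208, 104, 89]
gr [324.8, 286.9] 991 [309, 264, 32, 44]
```

```bash
cat >> t.py <<'E'
from scipy.optimize import least_squares
def feat(t,h,dx):
    c,s=np.cos(t),np.sin(t)
    f=lambda x,y,z:o['tool_pos']+Rm@np.array([x*c+(h-z)*s+dx,y,-11-x*s+(h-z)*c])
    p=proj(w,[f(56,0,5),f(38,22,8),f(38,-22,8)]); return np.array([p[0,1],p[1:,1].mean(),abs(p[1,0]-p[2,0])])
hsv=cv2.cvtColor(w['frame'],cv2.COLOR_RGB2HSV);m=cv2.inRange(hsv,(5,150,80),(18,255,255))
br=min(r,key=lambda q:abs(q[0][0]-325))[0][1]
# upper boundary of orange, half-level; width just below it
g=w['frame'][:,:,0].astype(float)-w['frame'][:,:,2]
rows=[]
for x in list(range(285,312))+list(range(338,365)):
    c=g[195:225,x];dd=np.diff(cv2.GaussianBlur(c.reshape(-1,1),(1,3),0)[:,0]);rows.append(195+np.argmax(dd)+.5)
row=np.mean(rows);rr=int(row)+3
wid=[]
for y in range(rr,rr+5):
    dd=np.diff(g[y,255:395]);wid.append(abs(np.argmin(dd)-np.argmax(dd)))
ob=np.array([br,row,np.mean(wid)]);print('obs',ob,'pred0',feat(0,31,0))
E
python3 t.py|tail -1
python3 - <<'E'
import re
s=open('t.py').read().replace("w=get('wrist')","import copy;w=get('wrist');w['frame']=cv2.imread('pics/w11.png')[:,:,::-1].copy()")
exec(s)
E
```

```text
obs [167.6  209.93 103.6 ] pred0 [170.83 213.27 100.86]
19.55 [561.21 196.14 107.13] [-3.77 -0.5   2.59] [-0.06  0.62  0.04] 10.235664546489716
red [324.6, 171.1] 126 [318, 165, 14, 12] tilt -0.0050000000000000044 [328.05 171.18]
red [348.2, 193.1] 535 [335, 181, 28, 25] tilt -0.1 [327.9  176.44]
or [324.6, 252.5] 4105 [275, 212, 100, 88]
gr [325.5, 299.3] 417 [309, 293, 32, 18]
obs [171.1 211.5  99.6] pred0 [170.93 213.36 100.83]
```

```bash
cat >> t.py <<'E'
d=ob-np.array([171.1,211.5,99.6])
sol=least_squares(lambda v:np.r_[feat(v[0],31+v[1],v[2])-feat(0,31,0)-d,0.02*v[1:]],[.1,0,0]);print('tilt,dh,dx',sol.x)
s2=least_squares(lambda v:(feat(v[0],31+v[1],0)-feat(0,31,0)-d),[.1,0]);print('dx=0: tilt,dh',s2.x,s2.fun)
print('sens',[(feat(*(np.array([0,31,0])+e))-feat(0,31,0)).round(2).tolist() for e in ([.1,0,0],[0,-1,0],[0,0,1])])
E
python3 t.py
```

```text
19.6 [561.32 196.17 107.18] [-5.59 -0.17  2.01] [-0.07  0.54 -0.06] 10.235769599676132
red [324.7, 167.6] 146 [318, 161, 14, 13] tilt 0.07 [328.17 167.55]
red [351.5, 197.9] 571 [336, 187, 32, 21] tilt -0.1 [327.9  176.38]
or [324.8, 248.6] 4548 [273, 207, 104, 90]
gr [324.9, 287.6] 1070 [309, 264, 32, 45]
obs [167.6  209.91 103.6 ] pred0 [170.86 213.3  100.84]
tilt,dh,dx [ 0.13 -0.4  -0.79]
dx=0: tilt,dh [ 0.09 -1.86] [-0.01  0.01 -0.  ]
sens [[-4.57, -3.04, 2.99], [0.19, 0.46, 0.65], [-2.35, -2.25, 0.18]]
```

{"op": "servo_tool", "data": {"series": [{"xyz": [0,0,0.04],"twist": 0,"grip": 11.8},{"xyz": [0,0,0.04],"twist": 0,"grip": 11.8},{"xyz": [0,0,0.04],"twist": 0,"grip": 11.8},{"xyz": [0,0,0],"twist": 0,"grip": 11.8},{"xyz": [0,0,0],"twist": 0,"grip": 11.8}], "force": 20}}

```text
t: 20.1
tool_pos: [561.5, 196.2, 104.3]
tcp_rot: [-3.141, -0.063, -0.0]
force: [-3.2, -0.7, 1.1]
gripper_width: 11.6
grip_force: 10.3
```

```bash
python3 t.py
```

```text
20.15 [561.53 196.23 104.3 ] [-3.59 -0.44  2.59] [-0.03  0.51 -0.03] 10.300112217664719
red [324.6, 167.4] 157 [318, 161, 14, 14] tilt 0.07500000000000001 [328.31 167.45]
red [352.5, 198.6] 487 [337, 189, 32, 18] tilt -0.1 [328.03 176.49]
or [324.9, 248.2] 4632 [272, 207, 106, 90]
gr [324.9, 287.3] 1263 [309, 264, 32, 48]
obs [167.4  208.96 105.2 ] pred0 [170.97 213.4  100.83]
tilt,dh,dx [ 0.35  7.29 -5.47]
dx=0: tilt,dh [ 0.12 -2.36] [-0.67  0.67 -0.27]
sens [[-4.56, -3.04, 2.99], [0.19, 0.46, 0.65], [-2.35, -2.25, 0.18]]
```

```bash
cat > v.py <<'E'
from h import *
np.set_printoptions(suppress=True,precision=3)
a=get('side');o=readout.get_obs();Rm=R.from_rotvec(o['tcp_rot']).as_matrix()
h=cv2.cvtColor(a['frame'],cv2.COLOR_RGB2HSV);m=cv2.inRange(h,(5,140,50),(18,255,255))
c0=proj(a,[o['tool_pos']+Rm@np.array([0,0,20])])[0]
m[:, :int(c0[0])-40]=0;m[:,int(c0[0])+40:]=0;m[:int(c0[1])-35]=0;m[int(c0[1])+35:]=0
ys,xs=np.nonzero(m);print('mask',len(xs),xs.min(),xs.max(),ys.min(),ys.max(),c0)
lo,hi=xs.min()+2,xs.max()-2
X=np.arange(lo,hi+1);Y=np.array([ys[xs==x].max() if (xs==x).any() else np.nan for x in X]);k=~np.isnan(Y)
p=np.polyfit(X[k],Y[k],1)
for _ in range(4):
    r=abs(Y-np.polyval(p,X));kk=k&(r<1.5);p=np.polyfit(X[kk],Y[kk],1)
print('slope',p[0],kk.sum(),Y.tolist())
def f(t,x,z,y=22,hh=31):
    c,s=np.cos(t),np.sin(t);return o['tool_pos']+Rm@np.array([x*c+(hh-z)*s,y,-11-x*s+(hh-z)*c])
for t in np.arange(0,.5,.05):
    q=proj(a,[f(t,-38,0),f(t,38,0)]);print(round(t,2),((q[1,1]-q[0,1])/(q[1,0]-q[0,0])).round(3),q.round(1).tolist())
E
python3 v.py
```

```text
mask 106 292 318 186 199 [302.77 192.72]
slope -0.25494071146245073 23 [198, 198, 198, 198, 197, 197, 197, 196, 196, 196, 196, 196, 195, 195, 195, 194, 194, 194, 194, 193, 193, 193, 193]
0.0 -0.087 [[290.3, 198.2], [317.2, 195.9]]
0.05 -0.129 [[290.9, 198.7], [317.7, 195.2]]
0.1 -0.171 [[291.5, 199.2], [318.2, 194.6]]
0.15 -0.214 [[292.1, 199.6], [318.7, 193.9]]
0.2 -0.258 [[292.8, 200.0], [319.1, 193.3]]
0.25 -0.303 [[293.5, 200.4], [319.5, 192.6]]
0.3 -0.349 [[294.3, 200.8], [319.8, 191.9]]
0.35 -0.396 [[295.0, 201.1], [320.1, 191.1]]
0.4 -0.446 [[295.8, 201.4], [320.4, 190.4]]
0.45 -0.497 [[296.6, 201.6], [320.6, 189.7]]
```

The side view gives a clean tilt reading of about 0.20 rad so far. I continue down.

{"op": "servo_tool", "data": {"series": [{"xyz": [0,0,0.04],"twist": 0,"grip": 11.8},{"xyz": [0,0,0.04],"twist": 0,"grip": 11.8},{"xyz": [0,0,0.04],"twist": 0,"grip": 11.8},{"xyz": [0,0,0.04],"twist": 0,"grip": 11.8},{"xyz": [0,0,0],"twist": 0,"grip": 11.8},{"xyz": [0,0,0],"twist": 0,"grip": 11.8}], "force": 20}}

```text
t: 20.8
tool_pos: [561.4, 196.2, 100.3]
tcp_rot: [-3.141, -0.063, 0.0]
force: [-3.9, 1.4, 4.1]
gripper_width: 11.7
grip_force: 10.6
```

```bash
python3 v.py|head -2; python3 t.py
```

```text
mask 105 293 318 185 200 [302.772 193.904]
slope -0.30717108977978735 22 [200, 199, 199, 199, 198, 198, 198, 198, 197, 197, 197, 196, 196, 196, 195, 195, 195, 194, 194, 194, 194, 193]
20.9 [561.43 196.23 100.34] [-4.27 -0.18  3.96] [0.02 0.46 0.04] 10.642102807760239
red [324.6, 167.4] 167 [318, 160, 14, 15] tilt 0.07500000000000001 [328.3  167.48]
red [353.0, 197.9] 478 [337, 188, 33, 18] tilt -0.1 [328.02 176.52]
or [324.9, 247.2] 4774 [271, 206, 108, 91]
gr [324.8, 285.4] 1262 [310, 263, 31, 45]
obs [167.4  208.76 107.2 ] pred0 [171.   213.43 100.82]
tilt,dh,dx [ 0.43  8.49 -6.45]
dx=0: tilt,dh [ 0.16 -3.37] [-1.15  1.12 -0.43]
sens [[-4.56, -3.04, 2.99], [0.19, 0.46, 0.65], [-2.35, -2.25, 0.18]]
```

{"op": "servo_tool", "data": {"series": [{"xyz": [0,0,0.04],"twist": 0,"grip": 11.8},{"xyz": [0,0,0.04],"twist": 0,"grip": 11.8},{"xyz": [0,0,0.04],"twist": 0,"grip": 11.8},{"xyz": [0,0,0],"twist": 0,"grip": 11.8},{"xyz": [0,0,0],"twist": 0,"grip": 11.8}], "force": 20}}

```text
t: 21.4
tool_pos: [561.1, 196.2, 97.1]
tcp_rot: [3.141, 0.063, -0.001]
force: [-5.4, 0.3, 4.2]
gripper_width: 11.9
grip_force: 10.8
```

```bash
python3 v.py|head -2; python3 t.py
```

```text
mask 105 293 318 186 201 [302.72 194.83]
slope -0.35403726708074784 22 [201, 201, 200, 200, 200, 199, 199, 199, 198, 198, 197, 197, 197, 196, 196, 196, 195, 195, 195, 194, 194, 194]
21.5 [561.13 196.19  97.17] [-5.13  0.37  3.19] [0.1  0.65 0.01] 10.845310986042023
red [324.6, 167.9] 178 [318, 161, 15, 15] tilt 0.07 [328.31 167.86]
red [353.4, 197.6] 501 [337, 188, 34, 18] tilt -0.1 [328.04 176.67]
or [324.9, 246.7] 4902 [270, 206, 110, 91]
gr [324.8, 286.0] 1313 [310, 263, 31, 46]
obs [167.9  209.35 109.2 ] pred0 [171.16 213.56 100.77]
tilt,dh,dx [ 0.47  7.88 -6.42]
dx=0: tilt,dh [ 0.19 -4.66] [-1.48  1.41 -0.48]
sens [[-4.56, -3.04, 2.99], [0.19, 0.46, 0.65], [-2.35, -2.25, 0.18]]
```

{"op": "servo_tool", "data": {"series": [{"xyz": [0,0,0.04],"twist": 0,"grip": 11.8},{"xyz": [0,0,0.04],"twist": 0,"grip": 11.8},{"xyz": [0,0,0],"twist": 0,"grip": 11.8},{"xyz": [0,0,0],"twist": 0,"grip": 11.8}], "force": 20}}

```text
t: 21.9
tool_pos: [561.1, 196.3, 95.2]
tcp_rot: [3.141, 0.063, -0.001]
force: [-5.4, 0.6, 4.2]
gripper_width: 11.7
grip_force: 11.0
```

```bash
python3 v.py|head -2; python3 t.py
python3 - <<'E'
from h import *
np.set_printoptions(suppress=True,precision=1)
# plate outline in side & top: where is the slide on the face?
a=get('side');b=get('top')
for n,d,box in(('side',a,(270,165,345,225)),('top',b,(190,190,255,275))):
    h=cv2.cvtColor(d['frame'],cv2.COLOR_RGB2HSV)
    for c,lo,hi in(('or',(5,140,50),(18,255,255)),('red',(0,150,60),(4,255,255)),('blue',(100,120,60),(128,255,255)),('green',(50,100,40),(75,255,255))):
        for q in blobs(d,lo,hi,2):
            if box[0]<q[0][0]<box[2] and box[1]<q[0][1]<box[3]: print(n,c,q[:3])
E
```

```text
mask 103 294 318 186 202 [302.712 195.415]
slope -0.3766233766233755 21 [201, 201, 201, 200, 200, 200, 199, 199, 198, 198, 198, 197, 197, 196, 196, 196, 195, 195, 195, 194, 194]
22.0 [561.1  196.22  95.19] [-5.74  0.62  4.39] [0.12 0.72 0.01] 10.961074233055115
red [324.6, 168.7] 185 [317, 161, 16, 16] tilt 0.04999999999999999 [328.22 168.66]
red [353.8, 198.1] 544 [337, 188, 34, 19] tilt -0.1 [327.98 176.58]
or [324.9, 246.3] 5010 [270, 206, 110, 91]
or [324.6, 238.8] 322 [314, 230, 23, 19]
gr [324.7, 286.5] 1351 [310, 263, 31, 47]
obs [168.7  209.63  90.  ] pred0 [171.06 213.48 100.79]
tilt,dh,dx [ 0.08 17.73 -4.27]
dx=0: tilt,dh [-0.03 13.4 ] [ 2.07 -2.2   0.95]
sens [[-4.56, -3.04, 2.99], [0.19, 0.46, 0.65], [-2.35, -2.25, 0.18]]
side or ([306.1, 195.6], 103, [293, 187, 26, 16])
side red ([319.3, 191.3], 3, [319, 191, 2, 2])
side green ([297.1, 186.4], 7, [296, 185, 3, 5])
side green ([308.0, 190.5], 2, [308, 190, 1, 2])
```

```bash
cat > f.py <<'E'
from h import *
np.set_printoptions(suppress=True,precision=2)
w=get('wrist');o=readout.get_obs();print(o['t'],o['tool_pos'],o['force'],o['grip_force'])
C=np.array([570.5,196.8,82.6]);s=.345;yw=.04
ex=np.array([np.cos(s)*np.cos(yw),np.cos(s)*np.sin(yw),np.sin(s)]);ey=np.array([-np.sin(yw),np.cos(yw),0]);n=np.cross(ex,ey)
def on(px,off):
    O,v=ray(w,[px]);k=((C+off*n-O)@n)/(v[0]@n);X=O+k*v[0]-C;return X@ex,X@ey
F=o['force']+[0,0,1.47];N=F@n;p=max(0,N-2.6);print('N',N,'tang',F@ex,'p~',p)
r=min([q for q in blobs(w,(0,150,90),(6,255,255),40) if q[2][1]<200],key=lambda q:abs(q[0][0]-325));print('ball on face (want 56)',on(r[0],5-p),r[0])
# plate front edge top (z=8,x=38)
g=w['frame'][:,:,0].astype(float)-w['frame'][:,:,2]
rows=[195+np.argmax(np.diff(cv2.GaussianBlur(g[195:225,x].reshape(-1,1),(1,3),0)[:,0]))+1. for x in list(range(285,312))+list(range(338,365))]
R_=np.median(rows);print('front top edge (want 38)',on((325,R_),8-p),R_, 'rot px',np.mean(rows[-20:])-np.mean(rows[:20]))
G=o['tool_pos']+[0,0,11]-C;print('grasp pt on face axes',G@ex,G@ey,'height above pressed face',G@n+p)
E
python3 f.py
```

```text
22.15 [561.08 196.21  95.21] [-6.14  0.68  4.36] 10.96038892865181
N 7.55713097040784 tang -3.7782840531074395 p~ 4.957130970407841
ball on face (want 56) (np.float64(52.171045577718964), np.float64(1.3140651877466738)) [324.7, 168.6]
front top edge (want 38) (np.float64(37.406223922240564), np.float64(1.1647788924594458)) 207.0 rot px 7.699999999999989
grasp pt on face axes -0.8993230883457812 -0.21695231157707684 height above pressed face 30.369700154559865
```

```bash
cat >> f.py <<'E'
a=get('side')
P=lambda s,y,z:proj(a,[C+s*ex+y*ey+(z-p)*n])[0]
print('low-near corner',P(-60,-40,p),'obs 289.6 209.7; high-near',P(60,-40,p),'obs 329.4 193.4; dots',P(-36,12,p),P(36,-12,p))
for c in(0,-2,-4):print(c,P(c-38,-22,0),P(c+38,-22,0),'ball',P(c+56,0,5),'plate top corners',P(c+38,-22,8),P(c-38,-22,8))
h=cv2.cvtColor(a['frame'],cv2.COLOR_RGB2HSV);m=cv2.inRange(h,(0,110,50),(18,255,255))[180:206,284:328]
for r_,y in zip(m,range(180,206)):print(y,''.join('#' if v else '.' for v in r_))
E
python3 f.py
```

```text
22.2 [561.06 196.2   95.18] [-5.02  1.    4.56] 10.96116989850998
N 7.356407827409811 tang -2.6457014547584534 p~ 4.756407827409811
ball on face (want 56) (np.float64(52.21942949586101), np.float64(1.3514402400218084)) [324.6, 168.7]
front top edge (want 38) (np.float64(37.522424014455524), np.float64(1.1652977350573415)) 207.0 rot px 7.449999999999989
grasp pt on face axes -0.9227277771145195 -0.21755357925632862 height above pressed face 30.145755942782635
low-near corner [287.9 208.6] obs 289.6 209.7; high-near [327.98 192.96] obs 329.4 193.4; dots [293.74 195.18] [318.36 190.61]
0 [295.07 203.38] [320.13 193.59] ball [324.25 185.65] plate top corners [319.18 191.41] [294.03 201.25]
-2 [294.42 203.63] [319.47 193.84] ball [323.59 185.91] plate top corners [318.52 191.67] [293.37 201.51]
-4 [293.76 203.89] [318.81 194.1 ] ball [322.93 186.17] plate top corners [317.85 191.93] [292.71 201.77]
180 ............................................
181 ............................................
182 ............................................
183 ..........................................
[... 380 characters left out ...]
...####.......
192 ........................###....######.......
193 ........#..............############.........
194 ........#......#......############..........
195 ........#......################.............
196 ...............#############................
197 ...............###########..................
198 ...............########.....................
199 .........#...########.......................
200 .........#########..........................
201 .........#######............................
202 ..........###...............................
203 ..........#.................................
204 ............................................
205 ............................................
```

The slide is flush-tilted (about 0.34 rad) but sits about 3 mm low on the face. I firm up the grip, back off along the normal, shift 3 mm up-slope and check the tilt.

{"op": "servo_tool", "data": {"series": [{"xyz": [0,0,0],"twist": 0,"grip": 11.2},{"xyz": [0,0,0],"twist": 0,"grip": 11.0},{"xyz": [0,0,0],"twist": 0,"grip": 11.0},{"xyz": [-0.034,0,-0.094],"twist": 0,"grip": 11.0},{"xyz": [-0.034,0,-0.094],"twist": 0,"grip": 11.0},{"xyz": [-0.034,0,-0.094],"twist": 0,"grip": 11.0},{"xyz": [-0.034,0,-0.094],"twist": 0,"grip": 11.0},{"xyz": [0.113,0,-0.041],"twist": 0,"grip": 11.0},{"xyz": [0,0,0],"twist": 0,"grip": 11.0},{"xyz": [0,0,0],"twist": 0,"grip": 11.0}], "force": 40}}

```text
t: 23.25
tool_pos: [561.1, 196.2, 105.7]
tcp_rot: [-3.141, -0.063, -0.0]
force: [-0.6, -0.5, -0.7]
gripper_width: 11.6
grip_force: 27.4
```

```bash
python3 v.py|head -2; python3 f.py
```

```text
mask 111 293 318 181 199 [302.562 192.357]
slope -0.38452851496329954 22 [199, 198, 198, 198, 197, 197, 196, 196, 196, 195, 195, 194, 194, 194, 193, 193, 193, 192, 192, 191, 191, 191]
23.35 [560.85 196.15 105.6 ] [ 0.86 -0.3  -1.62] 27.353157699108124
N -0.42980244713468496 tang 0.7417913339476525 p~ 0
ball on face (want 56) (np.float64(53.37192020880168), np.float64(1.271129450855513)) [324.7, 168.5]
front top edge (want 38) (np.float64(37.88206750785643), np.float64(1.1162786093766306)) 207.0 rot px 0.0
grasp pt on face axes 2.4034707598866003 -0.26492644904071383 height above pressed face 35.26885946662638
low-near corner [287.9 208.6] obs 289.6 209.7; high-near [327.98 192.96] obs 329.4 193.4; dots [293.74 195.18] [318.36 190.61]
0 [294.45 202.12] [319.57 192.29] ball [323.7  184.36] plate top corners [318.61 190.11] [293.4  199.98]
-2 [293.79 202.37] [318.9  192.55] ball [323.04 184.61] plate top corners [317.95 190.37] [292.74 200.24]
-4 [293.14 202.63] [318.24 192.81] ball [322.38 184.87] plate top corners [317.28 190.63] [292.08 200.5 ]
180 ...................................
[... 534 characters left out ...]
######........
192 ........#......#################............
193 ........#......##############...............
194 ...............###########..................
195 ...............#########....................
196 .........#..#########.......................
197 .........#########..........................
198 .........#######............................
199 ..........###...............................
200 ............................................
201 ............................................
202 ............................................
203 ............................................
204 ............................................
205 ............................................
```

Tilt now reads about 0.338 with the slide clear of the face, and the position is within about 1 mm. I press straight along the normal, easing the grip so it settles flush.

{"op": "servo_tool", "data": {"series": [{"xyz": [0.04,0,-0.014],"twist": 0,"grip": 11.0},{"xyz": [0.024,0,0.064],"twist": 0,"grip": 11.0},{"xyz": [0.024,0,0.064],"twist": 0,"grip": 11.0},{"xyz": [0.024,0,0.064],"twist": 0,"grip": 11.0},{"xyz": [0.024,0,0.064],"twist": 0,"grip": 11.4},{"xyz": [0.024,0,0.064],"twist": 0,"grip": 11.6},{"xyz": [0,0,0],"twist": 0,"grip": 11.75},{"xyz": [0.024,0,0.064],"twist": 0,"grip": 11.75},{"xyz": [0,0,0],"twist": 0,"grip": 11.75},{"xyz": [0,0,0],"twist": 0,"grip": 11.75}], "force": 40}}

```text
t: 24.4
tool_pos: [565.2, 196.4, 96.4]
tcp_rot: [3.141, 0.063, -0.001]
force: [-4.8, 0.2, 4.1]
gripper_width: 11.5
grip_force: 13.6
```

```bash
python3 v.py|head -2; python3 f.py
```

```text
mask 98 295 319 186 201 [304.119 194.933]
slope -0.38831168831168805 21 [201, 201, 200, 200, 200, 199, 199, 198, 198, 198, 197, 197, 196, 196, 196, 195, 195, 195, 194, 194, 193]
24.5 [565.14 196.35  96.47] [-4.38 -0.82  3.29] 13.624064773321152
N 5.972980428534315 tang -2.5343827379597754 p~ 3.3729804285343152
ball on face (want 56) (np.float64(57.13950259072491), np.float64(1.3000571504454679)) [324.7, 168.8]
front top edge (want 38) (np.float64(42.92110027480035), np.float64(1.1537894915901505)) 206.5 rot px -8.900000000000006
grasp pt on face axes 3.35465048812493 -0.23124283578447405 height above pressed face 28.592176984703382
low-near corner [287.9 208.6] obs 289.6 209.7; high-near [327.98 192.96] obs 329.4 193.4; dots [293.74 195.18] [318.36 190.61]
0 [294.89 203.01] [319.97 193.21] ball [324.09 185.28] plate top corners [319.02 191.03] [293.85 200.88]
-2 [294.24 203.27] [319.31 193.47] ball [323.43 185.54] plate top corners [318.35 191.29] [293.19 201.14]
-4 [293.58 203.52] [318.64 193.73] ball [322.77 185.79] plate top corners [317.68 191.55] [292.53 201.4 ]
180 ............
[... 557 characters left out ...]
....###.......
192 .........................####..######.......
193 .........#......#.......############........
194 ................#.....############..........
195 .............#..###############.............
196 ..........#......###########................
197 .................#########..................
198 ...............########.....................
199 .............########.......................
200 ...........#######..........................
201 ...........#####............................
202 ............##..............................
203 ............................................
204 ............................................
205 ............................................
```

{"op": "servo_tool", "data": {"series": [{"xyz": [0,0,0],"twist": 0,"grip": 11.85},{"xyz": [0.008,0,0.02],"twist": 0,"grip": 11.9},{"xyz": [0,0,0],"twist": 0,"grip": 11.9},{"xyz": [0,0,0],"twist": 0,"grip": 11.9},{"xyz": [0,0,0],"twist": 0,"grip": 11.6},{"xyz": [0,0,0],"twist": 0,"grip": 11.3},{"xyz": [0,0,0],"twist": 0,"grip": 11.3}], "force": 40}}

```text
t: 25.25
tool_pos: [565.3, 196.4, 96.0]
tcp_rot: [3.141, 0.063, -0.001]
force: [-5.9, 1.3, 5.3]
gripper_width: 11.6
grip_force: 19.6
```

```bash
python3 v.py|head -2; python3 f.py|head -9
python3 - <<'E'
from h import *
w=get('wrist')
# yaw of slide in view & edges of face high edge
import runpy
E
python3 e.py
```

```text
mask 100 295 320 187 202 [304.165 195.076]
slope -0.39977413890457364 22 [201, 201, 201, 200, 200, 199, 199, 199, 198, 198, 197, 197, 197, 196, 196, 195, 195, 195, 194, 194, 193, 193]
25.35 [565.31 196.38  95.94] [-5.38  0.33  4.14] 19.59122747182846
N 7.088280151848411 tang -3.150021228995496 p~ 4.488280151848411
ball on face (want 56) (np.float64(56.71121090753739), np.float64(1.2639388523499546)) [324.8, 169.1]
front top edge (want 38) (np.float64(42.53228902271263), np.float64(1.154365674520496)) 206.5 rot px -8.349999999999994
grasp pt on face axes 3.3305907201255414 -0.21455069714867236 height above pressed face 29.15423929249258
low-near corner [287.9 208.6] obs 289.6 209.7; high-near [327.98 192.96] obs 329.4 193.4; dots [293.74 195.18] [318.36 190.61]
0 [295.04 203.31] [320.1  193.51] ball [324.22 185.58] plate top corners [319.15 191.34] [293.99 201.18]
-2 [294.38 203.56] [319.44 193.77] ball [323.56 185.84] plate top corners [318.48 191.6 ] [293.33 201.44]
-4 [293.73 203.82] [318.77 194.03] ball [322.9 186.1] plate top corners [317.82 191.86] [292.68 201.7 ]
25.5 [565.301 196.376  95.941] [ 0.999  0.04  -0.001]
[328.154 160.168]
[  0.005 148.146] 103 [[629.7, 224.0, 103.0], [631.5, 176.8, 103.0]] yaw 0.036850827454193075
```

{"op": "servo_tool", "data": {"series": [{"xyz": [-0.03,0,-0.02],"twist": 0,"grip": 11.3},{"xyz": [-0.028,0,-0.022],"twist": 0,"grip": 11.2},{"xyz": [0,0,0],"twist": 0,"grip": 11.2},{"xyz": [0,0,0],"twist": 0,"grip": 11.2},{"xyz": [0,0,0],"twist": 0,"grip": 11.2}], "force": 40}}

```text
t: 26.0
tool_pos: [564.7, 196.4, 97.2]
tcp_rot: [-3.141, -0.063, -0.001]
force: [0.2, -1.6, 5.0]
gripper_width: 11.8
grip_force: 22.3
```

```bash
for i in 1 2 3; do python3 v.py|sed -n 2p|cut -c1-30; python3 f.py|head -5; done
```

```text
slope -0.41428571428571603 21 
26.1 [564.71 196.41  97.23] [ 0.37 -0.75  4.48] 22.346077859401703
N 5.480939192095595 tang 2.329100233797274 p~ 2.8809391920955947
ball on face (want 56) (np.float64(56.69020538674831), np.float64(1.3205844403628797)) [324.8, 169.0]
front top edge (want 38) (np.float64(42.49575500843157), np.float64(1.2117499810542025)) 206.5 rot px -8.900000000000006
grasp pt on face axes 3.2035966609045223 -0.15622870736112013 height above pressed face 28.96131368685634
slope -0.4064935064935055 21 [
26.25 [564.68 196.4   97.16] [ 0.94 -0.73  4.95] 22.34774261713028
N 5.735957934649117 tang 3.0254207221242577 p~ 3.135957934649117
ball on face (want 56) (np.float64(56.56651349705123), np.float64(1.3261382363505319)) [324.8, 169.0]
front top edge (want 38) (np.float64(42.339426491911425), np.float64(1.2169592848081079)) 206.5 rot px -8.949999999999989
grasp pt on face axes 3.1545058861527373 -0.16276560650232477 height above pressed face 29.165222686097593
slope -0.4064935064935055 21 [
26.4 [564.71 196.4   97.22] [ 1.35 -0.64  5.18] 22.347433269023895
N 5.812029289050698 tang 3.4999309675026513 p~ 3.212029289050698
ball on face (want 56) (np.float64(56.53367973198014), np.float64(1.3265820900088636)) [324.8, 169.0]
front top edge (want 38) (np.float64(42.29671513377862), np.float64(1.2172960894333162)) 206.5 rot px -8.949999999999989
grasp pt on face axes 3.203515767607187 -0.1666029289087228 height above pressed face 29.282832132802913
```

{"op": "servo_tool", "data": {"series": [{"xyz": [0.016,0,-0.004],"twist": 0,"grip": 11.5},{"xyz": [0,0,0],"twist": 0,"grip": 11.8},{"xyz": [0,0,0],"twist": 0,"grip": 11.88},{"xyz": [0,0,0],"twist": 0,"grip": 11.88},{"xyz": [0,0,0],"twist": 0,"grip": 11.6},{"xyz": [0,0,0],"twist": 0,"grip": 11.3},{"xyz": [0,0,0],"twist": 0,"grip": 11.2},{"xyz": [0,0,0],"twist": 0,"grip": 11.2}], "force": 40}}

```text
t: 27.25
tool_pos: [564.7, 196.4, 97.2]
tcp_rot: [-3.141, -0.063, -0.0]
force: [-0.2, 0.6, 5.0]
gripper_width: 11.8
grip_force: 22.4
```

```bash
for i in 1 2 3; do python3 v.py|sed -n 2p; python3 f.py|head -3; done; python3 f.py | tail -26
```

```text
slope -0.4064935064935055 21 [201, 201, 200, 200, 199, 199, 199, 198, 198, 197, 197, 196, 196, 196, 195, 195, 195, 194, 194, 193, 193]
27.35 [564.68 196.38  97.15] [0.11 0.66 4.64] 22.373406887054443
N 5.7019169886789 tang 2.1895059756978346 p~ 3.1019169886789
ball on face (want 56) (np.float64(56.603113390148955), np.float64(1.3116316197033835)) [324.8, 169.0]
slope -0.4064935064935055 21 [201, 201, 200, 200, 199, 199, 199, 198, 198, 197, 197, 196, 196, 196, 195, 195, 195, 194, 194, 193, 193]
27.5 [564.71 196.41  97.17] [0.34 0.36 5.21] 22.375067174434662
N 6.168074792116514 tang 2.5920191270534323 p~ 3.5680747921165143
ball on face (want 56) (np.float64(56.39625614801319), np.float64(1.3111599220111794)) [324.8, 169.0]
slope -0.4064935064935055 21 [201, 201, 200, 200, 199, 199, 199, 198, 198, 197, 197, 196, 196, 196, 195, 195, 195, 194, 194, 193, 193]
27.65 [564.72 196.39  97.17] [-0.24  0.37  4.94] 22.3759862780571
N 6.103835619012548 tang 1.9570140139541075 p~ 3.503835619012548
ball on face (want 56) (np.float64(56.42475433014982), np.float64(1.3112156016404302)) [324.8, 169.0]
1
[... 572 characters left out ...]
...####.......
192 ........................#############.......
193 .........#......#......############.........
194 ................##...############...........
195 ............##..##############..............
196 ..........#.....###########.................
197 ..........#.....#########...................
198 ...............#######......................
199 ..........##########........................
200 ...........#######..........................
201 ...........#####............................
202 ............#...............................
203 ............................................
204 ............................................
205 ............................................
```

```bash
cat > g.py <<'E'
from h import *
np.set_printoptions(suppress=True,precision=3)
a=get('side');g=np.mean([get('side')['frame'].astype(float) for _ in range(3)]+[a['frame']],0)
gr=g.mean(2)
def line(x0,x1,yf,ch,sgn,half=4):
    pts=[]
    for x in range(x0,x1):
        y0=int(round(yf(x)))-half;c=ch[y0:y0+2*half+1,x];d=sgn*np.diff(c);i=int(np.argmax(d))
        if 0<i<len(d)-1:
            A,B,E=d[i-1:i+2];pts.append((x,y0+i+.5+.5*(A-E)/(A-2*B+E)))
    p=np.array(pts);k=np.polyfit(p[:,0],p[:,1],1)
    for _ in range(5):
        q=p[abs(p[:,1]-np.polyval(k,p[:,0]))<.8];k=np.polyfit(q[:,0],q[:,1],1)
    return k,len(q),np.std(q[:,1]-np.polyval(k,q[:,0]))
print('face near edge',line(292,325,lambda x:209-.39*(x-288.5),gr,-1))
sat=g[:,:,0]-g[:,:,2]
print('slide low edge',line(298,317,lambda x:202.6-.4*(x-295.5),sat,-1))
C=np.array([570.5,196.8,82.6]);yw=.04
for s in(.33,.345,.36):
    ex=np.array([np.cos(s)*np.cos(yw),np.cos(s)*np.sin(yw),np.sin(s)]);ey=np.array([-np.sin(yw),np.cos(yw),0]);n=np.cross(ex,ey)
    f=lambda y,L:(lambda q:(q[1,1]-q[0,1])/(q[1,0]-q[0,0]))(proj(a,[C-L*ex+y*ey-3.4*n,C+L*ex+y*ey-3.4*n]))
    print(s,'face',f(-40,60),'slide',f(-22,38))
E
python3 g.py
```

```text
face near edge (array([ -0.475, 349.258]), 22, np.float64(0.4042456415743993))
slide low edge (array([ -0.438, 332.006]), 18, np.float64(0.2845684007480061))
0.33 face -0.37567050740487484 slide -0.37649531971852523
0.345 face -0.3898928669416229 slide -0.39081342306877753
0.36 face -0.40427633507948213 slide -0.4052943238544495
```

```bash
cat >> g.py <<'E'
g0=cv2.imread('pics/side0.png')[:,:,::-1].astype(float).mean(2)
for nm,G in(('init',g0),('now',gr)):
    print(nm,'near',line(294,327,lambda x:208.2-.39*(x-289.5),G,-1,3),'far',line(290,322,lambda x:192-.37*(x-286),G,1,3))
    for x in (298,308,318): y=int(208-.39*(x-289.5)); print(x,y-6,G[y-6:y+7,x].astype(int).tolist())
for s in(.33,.345,.36): 
    ex=np.array([np.cos(s)*np.cos(yw),np.cos(s)*np.sin(yw),np.sin(s)]);ey=np.array([-np.sin(yw),np.cos(yw),0])
    q=proj(a,[C-60*ex-40*ey,C+60*ex-40*ey,C-60*ex+40*ey,C+60*ex+40*ey]);print(s,(q[1]-q[0])[1]/(q[1]-q[0])[0],(q[3]-q[2])[1]/(q[3]-q[2])[0],q[0],q[2])
E
python3 g.py|tail -11
```

```text
init near (array([ -0.387, 320.389]), 33, np.float64(0.2146672249061037)) far (array([ -0.387, 303.057]), 32, np.float64(0.16762758342993778))
298 198 [169, 169, 168, 169, 168, 169, 170, 144, 99, 78, 52, 51, 57]
308 194 [169, 169, 168, 169, 169, 169, 170, 144, 100, 79, 52, 52, 53]
318 190 [95, 94, 128, 159, 169, 169, 168, 139, 99, 84, 55, 52, 55]
now near (array([ -0.39 , 322.264]), 22, np.float64(0.20890210492730374)) far (array([ -0.315, 281.165]), 20, np.float64(0.3848225570443124))
298 198 [106, 87, 89, 88, 93, 97, 97, 102, 103, 97, 78, 52, 54]
308 194 [143, 131, 100, 96, 140, 170, 170, 171, 145, 101, 80, 52, 53]
318 190 [159, 134, 100, 95, 141, 170, 170, 169, 141, 99, 85, 56, 56]
0.33 -0.37589429982808015 -0.37944123193862056 [287.779 208.363] [284.935 192.635]
0.345 -0.39014323351047747 -0.3941021599238187 [287.898 208.603] [285.05 192.87]
0.36 -0.40455392365656034 -0.4089321736093285 [288.022 208.84 ] [285.169 193.104]
```

```bash
cat >> g.py <<'E'
print('SLIDE/FACE boundary')
for x in range(292,326,2):
    y=int(round(208-.39*(x-289.5)));print(x,y-9,gr[y-9:y+5,x].astype(int).tolist())
print(line(302,320,lambda x:199-.39*(x-307.5),gr,1,3))
E
python3 g.py|sed -n '/SLIDE/,$p'
```

```text
SLIDE/FACE boundary
292 198 [95, 97, 97, 97, 97, 97, 97, 97, 97, 96, 96, 98, 95, 75]
294 197 [94, 90, 89, 86, 91, 96, 95, 97, 97, 98, 101, 101, 95, 82]
296 196 [105, 121, 113, 94, 84, 85, 90, 95, 97, 96, 99, 100, 93, 72]
298 196 [114, 119, 105, 87, 89, 88, 93, 97, 97, 101, 103, 97, 78, 52]
300 195 [93, 98, 95, 89, 86, 89, 97, 97, 97, 96, 98, 100, 83, 54]
302 194 [97, 84, 84, 88, 88, 87, 94, 97, 97, 98, 99, 99, 88, 62]
304 193 [78, 93, 84, 122, 125, 87, 102, 115, 120, 121, 123, 114, 88, 64]
306 193 [91, 104, 130, 127, 89, 106, 146, 170, 170, 165, 136, 101, 83, 52]
308 192 [115, 139, 143, 131, 100, 96, 140, 170, 170, 171, 145, 101, 80, 52]
310 191 [126, 143, 143, 141, 119, 91, 140, 170, 170, 172, 146, 102, 89, 60]
312 190 [179, 165, 153, 144, 125, 90, 139, 170, 170, 170, 148, 110, 90, 63]
314 189 [188, 213, 195, 160, 126, 87, 104, 145, 170, 170, 153, 118, 96, 73]
316 189 [205, 197, 166, 131, 97, 98, 142, 170, 170, 172, 146, 101, 79, 52]
318 188 [147, 160, 160, 133, 101, 95, 141, 170, 170, 169, 141, 99, 85, 56]
320 187 [158, 126, 139, 136, 109, 124, 153, 170, 170, 172, 146, 100, 87, 63]
322 186 [148, 105, 139, 170, 170, 170, 170, 170, 170, 170, 151, 114, 88, 65]
324 186 [94, 139, 170, 170, 170, 170, 170, 170, 170, 167, 139, 105, 86, 54]
(array([ -0.38 , 314.752]), 17, np.float64(0.17033102458073093))
```

```bash
python3 -c "
from bench import manip,readout
o=readout.get_obs();print(o['t'],o['force'],o['grip_force']);print(manip.finish_job())"
```

```text
28.4 [ 0.94400483 -0.18241717  5.90002183] 22.377161979675293
the job is handed in; nothing more can be done
None
```

The job is handed in at 28.4 s of the 51 s limit: blue dot then red dot touched, and the slide is gripped and held flush on the middle of the face, which is pressed in about 3.5 mm at roughly 6 N (all by my own measurements); the bystanders were never approached, though I did not look at them again at the end.

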